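Flip tray to clipped parts crate

TASK

Flip both red-tabbed spring clips off the crate's lid, and only then lift the lid off and lay it flat on the bench clear of the station; also gather every terminal block and relay lying on the near right-hand part of the bench onto the flip tray. When the lid is off and all the parts are on the tray, lift the tray by its handle until all of them have slid into the crate, and lower the tray gently until it lies flat. Then put the lid back squarely on the crate, leaving its clips undone, and leave the other things on the bench where they are.

Things in the scene. Friction and masses are not known exactly. Their poses are not given: they have to be found in the camera images.
- station: fixed packing station, base plate 200 x 345 mm: docked grey crate (outside 160 mm in x, 140 mm in y, walls 5 mm, rim 103 mm above the bench) and, on its +y side, a green pedestal with an aluminium flip tray. Origin on the bench under the crate's centre; x points across the crate away from the robot, y from crate to tray, z up. Nothing on it is higher than 166 mm while the tray is flat
- crate_in (a point): centre of the crate's inner floor, 11 mm above the bench; inside the crate is 150 mm (x) by 130 mm (y) and 92 mm deep; axes as the station's
- clip_front (a joint): angle of the sprung bale clip at the front (station -x, the robot's) side of the crate: 0 closed (wire bar 1.5 mm above the lid's edge), grows as it swings outwards (to station -x) and down to a stop at 2.1 rad. Over-centre spring: snaps shut below 0.75 rad, fully open above it; some 3 N at the tab starts it. Hinge axis along station y, 91 mm from the crate's centre in x, 63 mm above the bench
- clip_back (a joint): angle of the sprung bale clip at the back (station +x) side of the crate: 0 closed (wire bar 1.5 mm above the lid's edge), grows as it swings outwards (to station +x) and down to a stop at 2.1 rad. Over-centre spring: snaps shut below 0.75 rad, fully open above it; some 3 N at the tab starts it. Hinge axis along station y, 91 mm from the crate's centre in x, 63 mm above the bench
- clip_front_tab (a point): centre of the front clip's red finger tab: plate 36 mm wide (station y), 5 mm thick, 30 mm tall, upright when closed; then 128 mm above the bench, 19 mm above the lid's top, 80 mm from the crate's centre in x, 65 mm above the clip's hinge. Push it outwards (station -x) from the lid side, e.g. with closed fingertips just above the lid, first 45 mm outwards, then on 20 mm and 15 mm down
- clip_back_tab (a point): centre of the back clip's red finger tab: plate 36 mm wide (station y), 5 mm thick, 30 mm tall, upright when closed; then 128 mm above the bench, 19 mm above the lid's top, 80 mm from the crate's centre in x, 65 mm above the clip's hinge. Push it outwards (station +x) from the lid side, e.g. with closed fingertips just above the lid, first 45 mm outwards, then on 20 mm and 15 mm down
- lid: loose blue lid, plate 168 mm (its x) by 132 mm (its y) by 6 mm, with a locating frame 8 mm deep under it (entering the crate's mouth with 5 mm play or more); 0.2 to 0.33 kg. Origin at the centre of the frame's underside, 14 mm below the plate's top. Seated: origin at station x 0, y -6 mm, z 95 mm, axes along the station's. Lying on the bench: z 0
- lid_handle (a point): centre of the lid's black handle bar, 40 mm above the lid's origin: bar 78 mm long along the lid's y, 14 mm wide (grasp across it, fingers closing along the lid's x), 10 mm high, 21 mm free beneath it
- tray (a joint): angle of the flip tray about its hinge edge beside the crate: 0 lying flat, grows as the free edge is lifted, stop at 1.05 rad. Parts slide out at about 0.5 to 0.9 rad. It falls back if let go; 0.45 kg
- tray_hinge (a point): middle of the tray's hinge line (along station x), at station y 98 mm, 150 mm above the bench; axes as the station's. A steep fixed chute, with side cheeks up to 165 mm above the bench, leads from here down to the crate's rim
- tray_mid (a point): centre of the tray's floor, 77 mm from the hinge line (flat: 150 mm above the bench); floor 142 mm (x) by 151 mm (y), 14 mm high walls at both sides and the free edge, open at the hinge edge; axes turn with the tray (y from hinge to free edge)
- tray_handle (a point): middle of the black round handle bar at the tray's free edge: 10 mm thick, 90 mm long along the hinge direction, 202 mm from the hinge line, 48 mm out from the tray's end wall, 152 mm above the bench when flat. Can be pinched from above (fingers closing along station y); it turns between the fingers as the tray tilts
- terminal_strip_0: grey block of five ganged terminals, 46 x 33 x 36 mm; box 44 mm along its x, 34 mm along its y (-18 to +16), 36 mm high, upright at the start; origin at the centre of its underside; grasp across the 34 mm (fingers closing along its y). May be absent
- terminal_strip_1: green block of five ganged terminals, 46 x 33 x 36 mm; box 44 mm along its x, 34 mm along its y (-18 to +16), 36 mm high, upright at the start; origin at the centre of its underside; grasp across the 34 mm (fingers closing along its y). May be absent
- terminal_strip_2: grey block of five ganged terminals, 46 x 33 x 36 mm; box 44 mm along its x, 34 mm along its y (-18 to +16), 36 mm high, upright at the start; origin at the centre of its underside; grasp across the 34 mm (fingers closing along its y). May be absent
- relay_0: plug-in relay lying flat, grey case with a black pin end, 49 x 28 x 22 mm (box -18 to +24 mm along its x, 28 mm along its y, 22 mm high); origin on its underside; grasp across the 28 mm (fingers closing along its y). May be absent
- relay_1: plug-in relay lying flat, grey case with a black pin end, 49 x 28 x 22 mm (box -18 to +24 mm along its x, 28 mm along its y, 22 mm high); origin on its underside; grasp across the 28 mm (fingers closing along its y). May be absent
- tape_roll_1: bystander: black roll of tape, 72 mm across, 20 mm high, origin under its centre
- contactor: bystander: black contactor, 70 x 50 x 48 mm, origin under its centre
- spool_red: bystander: spool of red wire, 78 x 70 x 45 mm
- spool_yellow: bystander: spool of yellow wire, 79 x 72 x 50 mm
- spool_blue: bystander: spool of blue wire, 76 x 66 x 40 mm
- tape_measure: bystander: black and yellow tape measure, 67 x 78 x 35 mm
- slim_driver: bystander: slim red screwdriver, 150 mm long
Mind the look-alikes: they are no part of the job. Of the things that look like the terminal_strip_0, the smaller one is meant.

How it is judged:
By the outcome, as a careful person would: the job done as asked, in the order asked, and still so for the second after the job is handed in, with the robot touching nothing.
Of terminal_strip_0, terminal_strip_1, terminal_strip_2, relay_0, relay_1 only 2 to 4 are there at a start; the rules pass over those that are not, and their reading is None.
At some moment in a run one of terminal_strip_0, terminal_strip_1, terminal_strip_2, relay_0, relay_1 may be knocked a few centimetres aside while the robot is not near it.
It also fails if it takes over 208 s, if anything falls off the work surface, if the arm or the gripper's body presses on something with over 40 N, if the wrist force passes 120 N, or if a joint passes its speed limit or range.

ROBOT

A 7-joint arm with a two-finger parallel gripper is mounted at the origin on a cart in front of the work surface, level with it; the furniture and walls round the work are solid. World frame = base frame: x ahead of the robot, y to its left, z up, the work surface at z = 0. Lengths are in m, angles in rad, forces in N, time in s.
With the tool pointing down it reaches from about 0.4 to 0.85 m from the base axis. Payload 10.4 kg.
Tool frame: the origin (TCP) lies at the very end of the fingers, on their centre line; the grasp point (between the pads) lies 19 mm behind it; x points along the fingers, y is the direction in which the jaws open and shut, and the axes are right-handed (so a half turn about x gives the same grasp; the last joint's range is limited). The gripper opens to 87 mm and grips with 3 to 60 N. Pads are 19 mm wide; open, the fingers measure 117 mm over their backs; the gripper's body (75 mm by 190 mm) begins 51 mm behind the grasp point.
Start: joints at [-1.183, 0.332, -0.065, 1.46, 0.022, 1.35, -0.088], TCP at [0.25, 0.573, 0.185] pointing down, gripper open.
Joint ranges: [-2.6, 2.6], [-0.5, 2.12], [-1.47, 1.34], [0.16, 2.42], [-1.27, 4.41], [0.06, 2.06], [-2.6, 2.6]. Speed limits (rad/s): [2.22, 2.22, 2.79, 2.79, 3.14, 3.14, 3.14].

INTERFACE

Orientations are given as [roll, pitch, yaw] about the fixed x, y, z axes, in that order (R = Rz(yaw) Ry(pitch) Rx(roll)).
In Python, from workcell import robot gives the robot as it stands.
- The arm moves only by the tool carry_out, never from a script. Its argument "series" is a list of rows, each a list of 7 numbers: the shift along the tool's x, y, z each as a share of 30 cm, from -1 to 1, then the turn, a rotation vector about the tool's x, y, z each as a share of 45 degrees, from -1 to 1, then the opening, from 0 (shut) to 1 (fully open). A call has 1 to 20 rows; each row is the pose to reach, as a shift and turn from the pose commanded when the call began, along the tool's axes at that moment; what a row does not reach only later rows make up. A row lasts 1/8 s, in which the tool goes at most 62.5 mm and 10.7 degrees, less where a joint would pass 70% of its speed; a pose out of reach is approached as far as the arm can. A call with a number of a shift or a turn outside -1 to 1 is refused whole. A call with a gripper value outside its range is refused whole. The fingers move at their own pace and stop on an object; "grip_force" is the grip in N (left out, the last holds). Time passes only in rows, so rows that repeat a pose let the fingers close. It gives the time, the measured TCP pose, the force and the opening at its end, in the units of the state.
- robot.get_state(): the state, without advancing time (a new reading comes with each control period).
- robot.capture(name): name is "scene" or "top" or "wrist"; returns the picture (400x640x3 uint8, red, green, blue); there is no depth.
- robot.get_calibration(name): a dict with "fx", "fy", "cx", "cy" (pixels), "rvec" (rotation vector, rad) and "tvec" (3), from world to camera coordinates, as OpenCV has them; the wrist camera has in their place "tool_from_camera" (4x4, takes a point from camera to tool coordinates, whose origin is the TCP and whose axes are the tool frame's). Camera axes: x right, y down, z forward; pixel columns grow to the right and rows downward; lengths in m; the calibration is good to about 2 mm. A picture is of the moment at which its call begins: read the wrist's pose just before it. get_calibration takes no time and is no camera call.
- robot.close_job(): hands the job in, once; it reports no verdict.
Trained networks look in the newest picture that a camera, given by its name, has taken for a name from the list of things; names that differ only in an ending like _2 or _b are one class to them, and where a whole thing is asked for, a point or a joint stands for the part that bears it (a point fixed in the world has none). Each returns a list of dicts, best first, with "confidence" (0 to 1); they miss things now and then, are a little off and sometimes report something else, mostly with a low value. They report only what shows in the picture. A call takes as long as a camera call. They do not tell look-alikes from the thing itself.
- robot.silhouettes(target, camera): "mask" (400x640 bool, what is visible of it) and "centre" ([column, row] in pixels, amid what is visible of it).
- robot.pinpoint(target, camera): "centre" ([column, row] in pixels: a listed point, or the origin of a listed thing).
The state is a dict: "time": time; "qpos": joint angles; "joint_vel": joint speeds; "effort": joint torques, N m; "eef_pos": TCP position; "tool_rot": TCP orientation; "wrist_force": force on the tool from outside, world axes, zero at the start; "wrist_torque": the same for the moment, N m; "finger_gap": finger opening in m.
Only numpy, scipy, OpenCV 4.12 (cv2) and the standard library are available. Lean on these libraries where they do the work, as an engineer would, in place of code of your own. Each camera call takes 0.05 s, during which the arm holds its last target. There are 200 camera calls.

## Working session

There is one attempt and no reset: what is moved stays moved. The work goes in short steps, Python scripts to look and compute and a tool call to move; the robot and the scene stay as the last step left them, time stands still between calls to the robot, and variables do not carry over. Pictures are saved under pics/ and viewed, about 12 in all and at most 16, crops included, and the job is handed in when it is done.

Besides the shell and the picture viewer there is one more tool, called after "Request:" by a JSON object that holds its "fn" and its "kwargs", one argument or row to a line. carry_out: Moves the arm, as the interface text tells. Its arguments: {"type":"object","properties":{"series":{"type":"array","items":{"type":"array","items":{"type":"number"}}},"grip_force":{"type":"number"}},"required":["series"]}

```bash
mkdir -p pics; ls
python3 - <<'E'
from workcell import robot
import cv2,numpy as np
s=robot.get_state()
for k,v in s.items(): print(k,np.round(v,4))
for n in ("scene","top","wrist"):
    im=robot.capture(n); cv2.imwrite(f"pics/{n}0.png",im[:,:,::-1]); print(n,{k:np.round(v,4).tolist() for k,v in robot.get_calibration(n).items()})
E
```

```text
pics
time 0.0
qpos [-1.1826  0.3328 -0.0647  1.4609  0.0216  1.3499 -0.0885]
joint_vel [ 0.0004 -0.0012 -0.0007  0.0009 -0.0001 -0.      0.0014]
effort [-2.00000e-04 -6.23239e+01  2.43000e-02 -3.89905e+01 -6.15000e-02
  3.96000e-02  2.00000e-04]
eef_pos [0.2495 0.5726 0.184 ]
tool_rot [-1.4899  1.5694 -1.9007]
wrist_force [ 0.0055 -0.2954 -0.6992]
wrist_torque [ 0.0139  0.0294 -0.0016]
finger_gap 0.0874
scene {'fx': 376.5836, 'fy': 376.5836, 'cx': 318.4969, 'cy': 201.5329, 'rvec': [1.8681, -1.0306, 0.5774], 'tvec': [-0.289, 0.3572, 1.1242]}
top {'fx': 406.5416, 'fy': 406.5416, 'cx': 313.1398, 'cy': 190.6174, 'rvec': [2.1971, -2.1987, 0.0963], 'tvec': [0.0055, 0.5729, 1.3362]}
wrist {'fx': 276.4583, 'fy': 276.4583, 'cx': 321.5196, 'cy': 195.4051, 'tool_from_camera': [[-0.0006, -0.2399, 0.9708, -0.1999], [1.0, 0.0003, 0.0007, 0.0003], [-0.0004, 0.9708, 0.2399, -0.0658], [0.0, 0.0, 0.0, 1.0]]}
```

View pics/top0.png

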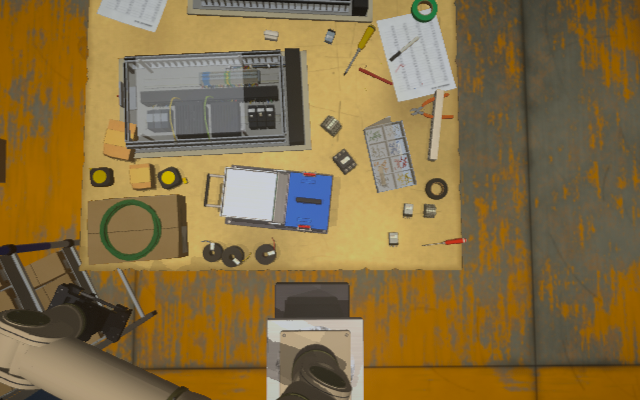

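View pics/scene0.png

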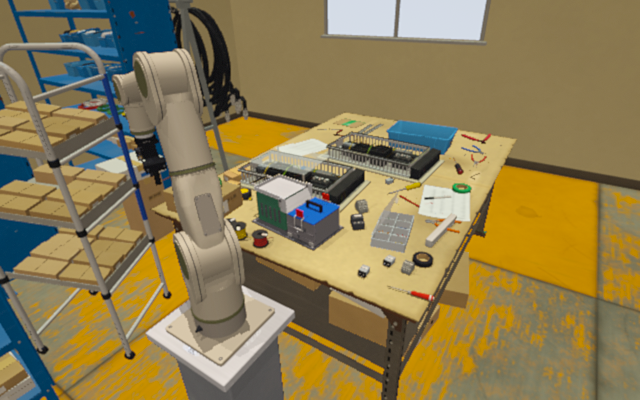

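```bash
cat > h.py <<'E'
from workcell import robot
import cv2,numpy as np
from scipy.spatial.transform import Rotation as Ro
def tool():
    s=robot.get_state(); T=np.eye(4); T[:3,:3]=Ro.from_euler('xyz',s['tool_rot']).as_matrix(); T[:3,3]=s['eef_pos']; return T
def cam(n,T=None):
    c=robot.get_calibration(n); K=np.array([[c['fx'],0,c['cx']],[0,c['fy'],c['cy']],[0,0,1.]])
    if n=='wrist':
        C=np.linalg.inv((tool() if T is None else T)@np.array(c['tool_from_camera']))
    else:
        C=np.eye(4); C[:3,:3]=cv2.Rodrigues(np.array(c['rvec'],float))[0]; C[:3,3]=c['tvec']
    return K,C
def proj(P,n,T=None):
    K,C=cam(n,T); p=(C[:3,:3]@np.atleast_2d(P).T).T+C[:3,3]; q=(K@p.T).T; return q[:,:2]/q[:,2:]
def ray(uv,n,T=None):
    K,C=cam(n,T); R=C[:3,:3]; o=-R.T@C[:3,3]; d=R.T@np.linalg.solve(K,[uv[0],uv[1],1.]); return o,d/np.linalg.norm(d)
def atz(uv,n,z,T=None):
    o,d=ray(uv,n,T); return o+d*(z-o[2])/d[2]
def tri(obs): # obs: list of (uv,name,T)
    A=np.zeros((3,3));b=np.zeros(3);L=[]
    for uv,n,T in obs:
        o,d=ray(uv,n,T); M=np.eye(3)-np.outer(d,d); A+=M;b+=M@o;L.append((o,M))
    p=np.linalg.solve(A,b); return p,[round(1000*float(np.linalg.norm(M@(p-o))),1) for o,M in L]
def Rdown(yaw): # tool x down; tool y (jaw) along world direction at angle yaw
    y=np.array([np.cos(yaw),np.sin(yaw),0]); x=np.array([0,0,-1.]); return np.column_stack([x,y,np.cross(x,y)])
def row(p,R=None,T=None):
    """row numbers for world TCP target p, orientation R"""
    T=tool() if T is None else T
    R=T[:3,:3] if R is None else R
    d=T[:3,:3].T@(np.array(p)-T[:3,3])/.3
    r=Ro.from_matrix(T[:3,:3].T@R).as_rotvec()/(np.pi/4)
    return np.round(np.r_[d,r],3).tolist()
def st(): 
    s=robot.get_state(); T=tool(); print('t',round(s['time'],2),'p',np.round(s['eef_pos'],4),'jawyaw',round(np.degrees(np.arctan2(T[1,1],T[0,1])),1),'xdir',np.round(T[:3,0],3),'F',np.round(s['wrist_force'],1),'gap',round(float(s['finger_gap']),4),'q',np.round(s['qpos'],2))
E
python3 - <<'E'
from h import *
st()
a=robot.capture('top');b=robot.capture('scene')
for n in ('terminal_strip_0','terminal_strip_1','relay_0'):
  for c in('top','scene'):
    print(n,c,[(np.round(d['centre']).tolist(),round(d['confidence'],2), np.round(atz(d['centre'],c,0.),3)[:2].tolist()) for d in robot.pinpoint(n,c)])
for n in ('lid','lid_handle','tray_handle','tray_hinge','tray_mid','clip_front_tab','clip_back_tab'):
  D={c:robot.pinpoint(n,c) for c in('top','scene')}
  print(n,[(c,np.round(d['centre'],1).tolist(),round(d['confidence'],2)) for c in D for d in D[c]])
  if D['top'] and D['scene']: p,e=tri([(D[c][0]['centre'],c,None) for c in D]); print('   ',np.round(p,4),e)
a=a[:,:,::-1];b=b[:,:,::-1]
cv2.imwrite('pics/c1.png',np.vstack([cv2.resize(a[20:260,310:470],(400,600),interpolation=cv2.INTER_CUBIC)]))
x=cv2.resize(a[90:260,310:470],None,fx=2.5,fy=2.5,interpolation=2);y=cv2.resize(b[160:310,330:480],None,fx=2.6,fy=2.6,interpolation=2)
h=max(len(x),len(y));pad=lambda i:cv2.copyMakeBorder(i,0,h-len(i),0,0,0)
cv2.imwrite('pics/c1.png',np.hstack([pad(x),pad(y)]))
E
```

```text
t 0.15 p [0.2494 0.5727 0.1842] jawyaw 66.5 xdir [-0.    -0.001 -1.   ] F [-0.6 -0.2 -0.8] gap 0.0868 q [-1.18  0.33 -0.06  1.46  0.02  1.35 -0.09]
terminal_strip_0 top [([330.0, 129.0], 0.49, [0.784, -0.053]), ([425.0, 211.0], 0.44, [0.505, -0.375])]
terminal_strip_0 scene [([363.0, 209.0], 0.67, [0.808, -0.056]), ([406.0, 269.0], 0.51, [0.512, -0.378]), ([387.0, 263.0], 0.48, [0.508, -0.308])]
terminal_strip_1 top [([330.0, 129.0], 0.49, [0.784, -0.053]), ([425.0, 211.0], 0.44, [0.505, -0.375])]
terminal_strip_1 scene [([363.0, 209.0], 0.67, [0.808, -0.056]), ([406.0, 269.0], 0.51, [0.512, -0.378]), ([387.0, 263.0], 0.48, [0.508, -0.308])]
relay_0 top [([404.0, 210.0], 0.64, [0.507, -0.303]), ([393.0, 239.0], 0.46, [0.412, -0.265])]
relay_0 scene [([365.0, 272.0], 0.69, [0.424, -0.263]), ([385.0, 263.0], 0.59, [0.506, -0.301])]
lid [('top', [309.3, 202.8], 0.73), ('top', [212.2, 249.4], 0.34), ('scene', [310.4, 210.0], 0.85)]
    [0.5254 0.0238 0.1127] [5.9, 5.9]
lid_handle [('top', [310.5, 198.3], 0.83), ('top', [343.4, 159.5], 0.55), ('scene', [313.5, 203.4], 0.64)]
    [0.5391 0.0193 0.1367] [4.5, 4.5]
tray_handle [('top', [205.5, 191.7], 0.79), ('top', [270.6, 197.2], 0.51), ('top', [171.7, 176.2], 0.44), ('scene', [258.5, 180.8], 0.92)]
    [0.5631 0.3283 0.1471] [3.1, 3.1]
tray_hinge [('top', [269.1, 193.9], 0.9), ('scene', [293.5, 187.9], 0.82), ('scene', [387.3, 263.0], 0.55)]
    [0.5557 0.1357 0.166 ] [3.8, 3.8]
tray_mid [('top', [252.2, 195.1], 0.83), ('scene', [283.6, 183.4], 0.95)]
    [0.5522 0.1836 0.1756] [4.8, 4.8]
clip_front_tab [('top', [305.4, 228.3], 0.61), ('scene', [298.1, 212.6], 0.67)]
    [0.45   0.0324 0.1366] [1.5, 1.5]
clip_back_tab [('top', [307.6, 175.7], 0.51), ('top', [406.6, 208.2], 0.38), ('top', [306.5, 201.3], 0.25), ('scene', [323.5, 198.9], 0.43)]
    [0.6122 0.0247 0.1201] [0.4, 0.4]
```

View pics/c1.png

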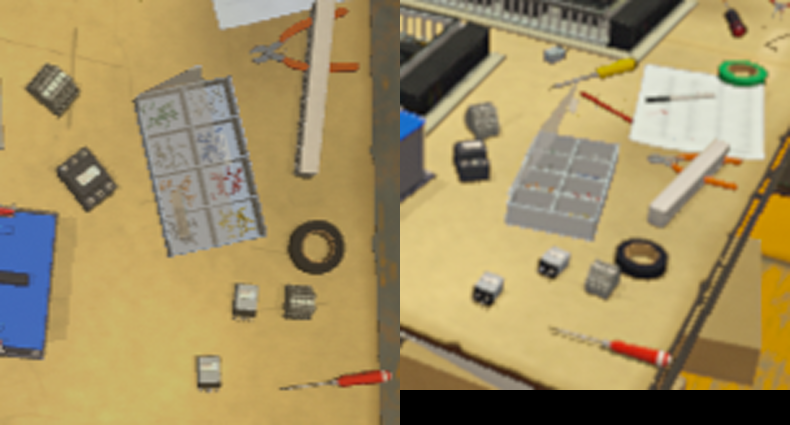

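Run:
```python
from h import *
r=np.radians
T=tool()
print(row([.27,.55,.38]), row([.40,.34,.38],Rdown(r(32))))
T2=np.eye(4);T2[:3,:3]=Rdown(r(32));T2[:3,3]=[.40,.34,.38]
print(row([.53,.12,.36],Rdown(r(-4)),T2))
```

```text
[-0.651, -0.043, 0.093, 0.0, 0.0, 0.0] [-0.651, -0.512, 0.77, 0.766, 0.0, -0.0]
[0.067, -0.021, 0.852, 0.8, 0.0, 0.0]
```

Request:
{"fn": "carry_out", "kwargs": {
  "series": [
    [-0.4,0,0.05,0,0,0,0],
    [-0.65,-0.05,0.1,0,0,0,0],
    [-0.65,-0.05,0.1,0,0,0,0],
    [-0.65,-0.51,0.77,0.765,0,0,0],
    [-0.65,-0.51,0.77,0.765,0,0,0],
    [-0.65,-0.51,0.77,0.765,0,0,0],
    [-0.65,-0.51,0.77,0.765,0,0,0],
    [-0.65,-0.51,0.77,0.765,0,0,0],
    [-0.65,-0.51,0.77,0.765,0,0,0]
  ]
}}

```text
time: 2.38
eef_pos: [0.3998, 0.3411, 0.3798]
tool_rot: [2.992, 1.57, 1.982]
wrist_force: [-0.3, -0.4, -0.0]
finger_gap: 0.0053
```

Request:
{"fn": "carry_out", "kwargs": {
  "series": [
    [0.067,-0.02,0.85,0.8,0,0,0],
    [0.067,-0.02,0.85,0.8,0,0,0],
    [0.067,-0.02,0.85,0.8,0,0,0],
    [0.067,-0.02,0.85,0.8,0,0,0],
    [0.067,-0.02,0.85,0.8,0,0,0],
    [0.067,-0.02,0.85,0.8,0,0,0],
    [0.067,-0.02,0.85,0.8,0,0,0]
  ]
}}

```text
time: 3.25
eef_pos: [0.5298, 0.1237, 0.3595]
tool_rot: [-2.324, 1.57, 2.323]
wrist_force: [0.1, 0.2, 0.8]
finger_gap: 0.0
```

```bash
cat > look.py <<'E'
from h import *
import json,sys
k=sys.argv[1]; st(); T=tool(); im=robot.capture('wrist'); cv2.imwrite(f'pics/w{k}.png',im[:,:,::-1])
out={'T':T.tolist()}
for n in sys.argv[2:]:
    D=robot.pinpoint(n,'wrist'); out[n]=[[d['centre'][0],d['centre'][1],d['confidence']] for d in D]
    print(n,[np.round(x,2).tolist() for x in out[n]])
json.dump(out,open(f'w{k}.json','w'))
E
python3 look.py 1 lid_handle tray_handle tray_hinge tray_mid clip_front_tab clip_back_tab lid
python3 -c "
from h import *
print(row([.53,.0,.38]))"
```

```text
t 3.25 p [0.5298 0.1237 0.3595] jawyaw -3.7 xdir [-0.  0. -1.] F [0.1 0.2 0.8] gap 0.0 q [-0.67  0.11  0.4   1.37 -0.05  1.66 -0.34]
lid_handle [[328.7, 231.2, 0.67]]
tray_handle [[343.5, 13.8, 0.97]]
tray_hinge [[332.8, 168.5, 0.86]]
tray_mid [[337.6, 113.4, 0.78]]
clip_front_tab [[283.3, 226.8, 0.45]]
clip_back_tab []
lid [[329.3, 225.2, 0.83]]
[-0.068, 0.027, 0.404, 0.0, 0.0, 0.0]
```

View pics/w1.png

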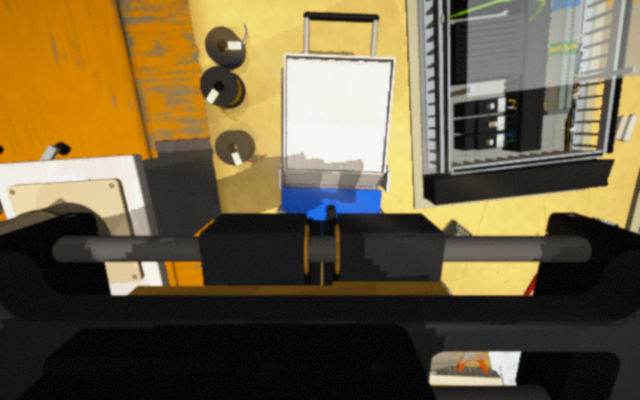

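Request:
{"fn": "carry_out", "kwargs": {
  "series": [
    [0,0.05,0.75,0,0,0,0],
    [0,0.05,0.75,0,0,0,0],
    [0,0.05,0.75,0,0,0,0],
    [0,0.05,0.75,0,0,0,0],
    [0,0.05,0.75,0,0,0,0],
    [0,0.05,0.75,0,0,0,0]
  ]
}}

```text
time: 4.4
eef_pos: [0.53, -0.1034, 0.3595]
tool_rot: [-2.873, 1.57, 1.771]
wrist_force: [0.4, 0.1, 0.5]
finger_gap: 0.0005
```

```bash
python3 look.py 2 lid_handle tray_handle tray_hinge tray_mid clip_front_tab clip_back_tab lid
```

```text
t 4.4 p [ 0.53   -0.1034  0.3595] jawyaw -3.9 xdir [-0.     0.001 -1.   ] F [0.4 0.1 0.5] gap 0.0005 q [-0.42  0.11  0.59  1.39 -0.06  1.66  0.1 ]
lid_handle [[320.7, 82.2, 0.95]]
tray_handle []
tray_hinge []
tray_mid []
clip_front_tab []
clip_back_tab [[377.4, 82.9, 0.67]]
lid [[318.9, 85.5, 0.57]]
```

Request:
{"fn": "carry_out", "kwargs": {
  "series": [
    [0,0.0,0.2,0,0,0,0],
    [0,0.0,0.25,0,0,0,0],
    [0,0.0,0.25,0,0,0,0],
    [0,0.0,0.25,0,0,0,0]
  ]
}}

```text
time: 5.3
eef_pos: [0.5251, -0.1776, 0.3595]
tool_rot: [-2.872, 1.57, 1.773]
wrist_force: [-0.6, 0.5, -1.5]
finger_gap: 0.0006
```

```bash
python3 look.py 3 lid_handle tray_handle tray_hinge tray_mid clip_front_tab clip_back_tab lid
python3 - <<'E'
from h import *
import json
W=[json.load(open(f'w{i}.json')) for i in (1,2,3)]
for n in W[0]:
    if n=='T':continue
    o=[((w[n][0][0],w[n][0][1]),'wrist',np.array(w['T'])) for w in W if w[n] and w[n][0][2]>.4]
    o2=list(o)
    if len(o)>1: p,e=tri(o); print(n,np.round(p,4),e)
E
```

```text
t 5.3 p [ 0.5251 -0.1776  0.3595] jawyaw -3.9 xdir [-0.     0.001 -1.   ] F [-0.6  0.5 -1.5] gap 0.0006 q [-0.32  0.15  0.66  1.36 -0.09  1.66  0.26]
lid_handle [[319.2, 24.4, 0.92]]
tray_handle []
tray_hinge [[260.9, 21.6, 0.26]]
tray_mid []
clip_front_tab [[262.6, 21.4, 0.58], [319.2, 21.7, 0.57]]
clip_back_tab [[379.7, 24.4, 0.93], [320.6, 222.7, 0.59]]
lid [[321.2, 36.1, 0.88]]
lid_handle [0.5355 0.0246 0.1364] [1.0, 1.5, 0.5]
clip_front_tab [0.459  0.035  0.1313] [1.6, 1.6]
clip_back_tab [0.6169 0.0178 0.1402] [0.3, 0.3]
lid [0.5359 0.0225 0.1009] [0.7, 3.3, 2.7]
```

View pics/w3.png

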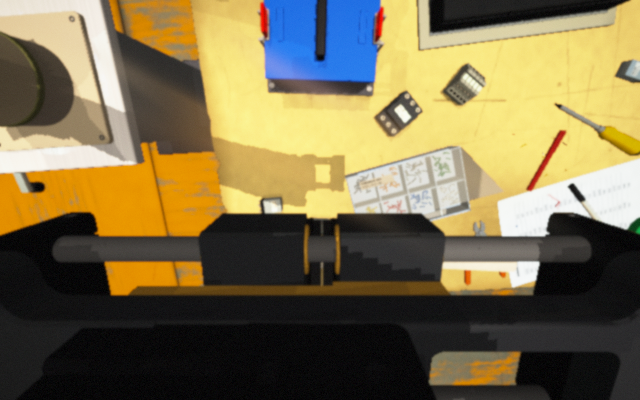

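```bash
cat > fit.py <<'E'
from h import *
import json
from scipy.optimize import least_squares
W=[json.load(open(f'w{i}.json')) for i in (1,2,3)]
M={'lid_handle':(0,-.006,.135),'tray_handle':(0,.300,.152),'tray_hinge':(0,.098,.150),'tray_mid':(0,.175,.150),'clip_front_tab':(-.08,None,.128),'clip_back_tab':(.08,None,.128)}
top={'lid_handle':(310.5,198.3),'tray_handle':(205.5,191.7),'tray_hinge':(269.1,193.9),'tray_mid':(252.2,195.1),'clip_front_tab':(305.4,228.3),'clip_back_tab':(307.6,175.7)}
sc={'lid_handle':(313.5,203.4),'tray_handle':(258.5,180.8),'tray_hinge':(293.5,187.9),'tray_mid':(283.6,183.4),'clip_front_tab':(298.1,212.6),'clip_back_tab':(323.5,198.9)}
O=[(n,'wrist',np.array(w['T']),w[n][0][:2]) for w in W for n in M if w[n] and w[n][0][2]>.4 and not(n=='clip_front_tab' and w is W[0])]
O+=[(n,c,None,v) for c,d in(('top',top),('scene',sc)) for n,v in d.items()]
def P(q,m):
    x,y,z=m; y=q[3] if y is None else y; c,s=np.cos(q[2]),np.sin(q[2]); return np.array([q[0]+c*x-s*y,q[1]+s*x+c*y,z])
def f(q): return np.concatenate([(proj(P(q,M[n]),c,T)[0]-uv)/(1 if c=='wrist' else 1) for n,c,T,uv in O])
r=least_squares(f,[.53,.02,-.05,0],loss='soft_l1'); q=r.x
print(np.round(q,4),'deg',np.degrees(q[2]))
for (n,c,T,uv),e in zip(O,f(q).reshape(-1,2)): print(n,c,np.round(e,1))
json.dump(q.tolist(),open('st.json','w'))
E
python3 fit.py
```

```text
[ 0.5375  0.0312 -0.1077 -0.0024] deg -6.1695268005742525
lid_handle wrist [ 1.4 -0.8]
tray_handle wrist [-1.2  1.4]
tray_hinge wrist [ 1.1 -0.1]
tray_mid wrist [-0.8  1.3]
lid_handle wrist [-0.1 -0.2]
clip_back_tab wrist [-2.  -0.5]
lid_handle wrist [ 1.4 -0.3]
clip_front_tab wrist [ 0.6 -1. ]
clip_back_tab wrist [-1.8  1.2]
lid_handle top [-3.1  1.6]
tray_handle top [ 0.1 -3. ]
tray_hinge top [3.8 2.1]
tray_mid top [-4.8 -1.8]
clip_front_tab top [-2.1 -2.3]
clip_back_tab top [ 1.3 -1.7]
lid_handle scene [-0.4  0.1]
tray_handle scene [-0.  -1.7]
tray_hinge scene [-0.4  4.7]
tray_mid scene [-4.3  4. ]
clip_front_tab scene [0.6 0.7]
clip_back_tab scene [ 1.6 -1.9]
```

```bash
cat >> h.py <<'E'
import json,os
if os.path.exists('st.json'): Q=json.load(open('st.json'))
def S(x,y,z,q=None): # station -> world
    q=q or Q; c,s=np.cos(q[2]),np.sin(q[2]); return np.array([q[0]+c*x-s*y,q[1]+s*x+c*y,z])
def tost(p,q=None):
    q=q or Q; c,s=np.cos(q[2]),np.sin(q[2]); d=np.array(p)[:2]-q[:2]; return np.round([c*d[0]+s*d[1],-s*d[0]+c*d[1],p[2]],4)
E
python3 - <<'E'
from h import *
print(row(S(-.055,0,.25),Rdown(Q[2])))
E
```

```text
[0.366, -0.189, -0.708, 0.05, -0.0, 0.0]
```

Request:
{"fn": "carry_out", "kwargs": {
  "series": [
    [0.1,-0.19,-0.708,0.05,0,0,0],
    [0.366,-0.19,-0.708,0.05,0,0,0],
    [0.366,-0.19,-0.708,0.05,0,0,0],
    [0.366,-0.19,-0.708,0.05,0,0,0],
    [0.366,-0.19,-0.708,0.05,0,0,0],
    [0.366,-0.19,-0.708,0.05,0,0,0],
    [0.366,-0.19,-0.708,0.05,0,0,0]
  ]
}}

```text
time: 6.58
eef_pos: [0.4832, 0.0354, 0.2507]
tool_rot: [1.886, 1.569, 0.205]
wrist_force: [0.0, -0.1, -0.8]
finger_gap: 0.0006
```

Run:
```python
from h import *
st(); print(tost(tool()[:3,3]))
for p in [(-.055,0,.12),(-.11,0,.12),(-.132,0,.102),(-.132,0,.2)]: print(row(S(*p),Rdown(Q[2])))
```

```text
t 6.58 p [0.4832 0.0354 0.2507] jawyaw -6.3 xdir [ 0.001  0.    -1.   ] F [ 0.  -0.1 -0.8] gap 0.0006 q [-0.61 -0.03  0.43  1.74  0.01  1.43 -0.29]
[-0.0544 -0.0016  0.2507]
[0.436, -0.003, -0.005, -0.004, -0.001, -0.002]
[0.435, -0.186, -0.005, -0.004, -0.001, -0.002]
[0.495, -0.259, -0.004, -0.004, -0.001, -0.002]
[0.169, -0.259, -0.005, -0.004, -0.001, -0.002]
```

Request:
{"fn": "carry_out", "kwargs": {
  "series": [
    [0.2,0,0,0,0,0,0],
    [0.38,0,0,0,0,0,0],
    [0.435,0,0,0,0,0,0],
    [0.435,-0.04,0,0,0,0,0],
    [0.435,-0.08,0,0,0,0,0],
    [0.435,-0.12,0,0,0,0,0],
    [0.435,-0.16,0,0,0,0,0],
    [0.435,-0.19,0,0,0,0,0],
    [0.465,-0.225,0,0,0,0,0],
    [0.495,-0.265,0,0,0,0,0],
    [0.495,-0.265,0,0,0,0,0],
    [0.495,-0.265,0,0,0,0,0]
  ]
}}

```text
time: 8.07
eef_pos: [0.4037, 0.0453, 0.1014]
tool_rot: [1.941, 1.571, 0.262]
wrist_force: [0.2, -0.8, 0.8]
finger_gap: 0.0004
```

Run:
```python
from h import *
st(); print(tost(tool()[:3,3]))
```

```text
t 8.07 p [0.4037 0.0453 0.1014] jawyaw -6.2 xdir [ 0.  0. -1.] F [ 0.2 -0.8  0.8] gap 0.0004 q [-0.63 -0.11  0.38  2.12  0.05  1.12 -0.37]
[-0.1345 -0.0004  0.1014]
```

Request:
{"fn": "carry_out", "kwargs": {
  "series": [
    [-0.2,0,0,0,0,0,0],
    [-0.35,0.15,0,0,0,0,0],
    [-0.35,0.35,0,0,0,0,0],
    [-0.35,0.55,0,0,0,0,0],
    [-0.33,0.63,0,0,0,0,0],
    [-0.15,0.63,0,0,0,0,0],
    [-0.06,0.63,0,0,0,0,0],
    [-0.06,0.67,0,0,0,0,0],
    [-0.06,0.71,0,0,0,0,0],
    [-0.06,0.75,0,0,0,0,0],
    [-0.06,0.79,0,0,0,0,0],
    [-0.06,0.83,0,0,0,0,0],
    [-0.03,0.865,0,0,0,0,0],
    [0.0,0.905,0,0,0,0,0],
    [0.0,0.905,0,0,0,0,0],
    [0.0,0.905,0,0,0,0,0],
    [-0.25,0.905,0,0,0,0,0],
    [-0.6,0.7,0.3,0,0,0,0.5],
    [-0.6,0.5,0.6,0,0,0,1],
    [-0.6,0.45,0.6,0,0,0,1]
  ]
}}

```text
time: 10.58
eef_pos: [0.5654, -0.1028, 0.2571]
tool_rot: [1.812, 1.569, 0.132]
wrist_force: [1.1, -0.5, 0.7]
finger_gap: 0.0227
```

```bash
python3 look.py 4 lid_handle clip_front_tab clip_back_tab
python3 - <<'E'
from h import *
print(tost(tool()[:3,3]))
print(row(S(0,-.16,.30),Rdown(Q[2])))
E
```

```text
t 10.57 p [ 0.5654 -0.1028  0.2571] jawyaw -6.2 xdir [ 0.002  0.    -1.   ] F [ 1.1 -0.5  0.7] gap 0.0227 q [-0.39  0.2   0.58  1.51 -0.11  1.46  0.08]
lid_handle [[281.2, 73.2, 0.9]]
clip_front_tab [[211.8, 69.7, 0.84]]
clip_back_tab [[357.7, 71.0, 0.83]]
[ 0.0429 -0.1294  0.2571]
[-0.144, -0.142, 0.102, -0.003, -0.002, -0.003]
```

View pics/w4.png

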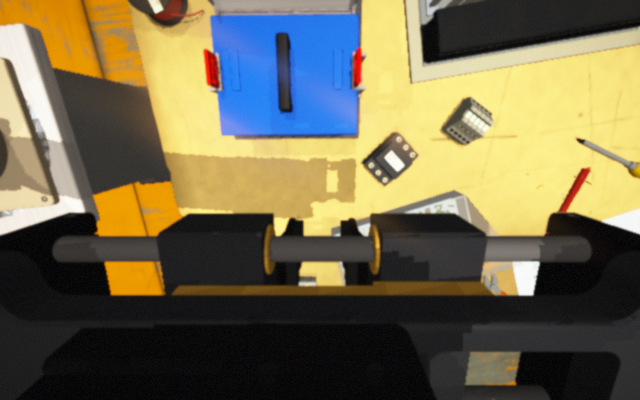

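Run:
```python
from h import *
W=json.load(open('w4.json'));T=np.array(W['T'])
def red(im):
    m=((im[:,:,2]>150)&(im[:,:,1]<70)&(im[:,:,0]<70)).astype(np.uint8)
    n,l,s,c=cv2.connectedComponentsWithStats(m); return [(s[i].tolist()) for i in range(1,n) if s[i,4]>6]
print('w4',red(cv2.imread('pics/w4.png'))[:8])
a=robot.capture('top')[:,:,::-1]; print('top0',red(cv2.imread('pics/top0.png')),'\nnow',red(a)); cv2.imwrite('pics/top1.png',a)
for th in (0,2.1):
  for sx in(-1,1):
    for y in(-.018,.018):
      for r in(50,80):
        an=th-np.arctan2(11,65); P=S(sx*(.091+r/1000*np.sin(an)),y-.002,.063+r/1000*np.cos(an)); print(th,sx,y,r,np.round(proj(P,'wrist',T)[0]),np.round(proj(P,'top')[0]))
```

```text
w4 [[171, 13, 7, 3, 11], [354, 48, 8, 36, 215], [205, 50, 13, 35, 287], [561, 169, 28, 43, 234]]
top0 [[304, 173, 11, 3, 17], [299, 225, 11, 3, 15], [446, 239, 17, 5, 57]] 
now [[304, 173, 11, 3, 15], [299, 226, 11, 2, 14], [446, 239, 17, 5, 56]]
0 -1 -0.018 50 [215.  88.] [309. 227.]
0 -1 -0.018 80 [210.  84.] [309. 226.]
0 -1 0.018 50 [212.  55.] [297. 226.]
0 -1 0.018 80 [206.  47.] [297. 225.]
0 1 -0.018 50 [356.  88.] [315. 174.]
0 1 -0.018 80 [355.  84.] [315. 175.]
0 1 0.018 50 [357.  55.] [303. 173.]
0 1 0.018 80 [356.  47.] [303. 174.]
2.1 -1 -0.018 50 [194.  95.] [307. 244.]
2.1 -1 -0.018 80 [178.  96.] [306. 252.]
2.1 -1 0.018 50 [191.  67.] [296. 243.]
2.1 -1 0.018 80 [174.  69.] [295. 251.]
2.1 1 -0.018 50 [390.  95.] [316. 160.]
2.1 1 -0.018 80 [407.  95.] [317. 152.]
2.1 1 0.018 50 [391.  67.] [305. 159.]
2.1 1 0.018 80 [409.  69.] [306. 151.]
```

Run:
```python
from h import *
st();print(tost(tool()[:3,3]))
for p in [(-.052,-.002,.25),(-.052,-.002,.12)]: print(row(S(*p),Rdown(Q[2])))
```

```text
t 10.82 p [ 0.5665 -0.1007  0.2561] jawyaw -6.2 xdir [ 0.001  0.001 -1.   ] F [0.5 0.2 0. ] gap 0.0426 q [-0.39  0.2   0.58  1.51 -0.11  1.46  0.08]
[ 0.043  -0.128   0.2561]
[0.021, -0.317, -0.42, -0.0, -0.002, -0.001]
[0.454, -0.317, -0.419, -0.0, -0.002, -0.001]
```

Request:
{"fn": "carry_out", "kwargs": {
  "series": [
    [0,-0.15,-0.2,0,0,0,0],
    [0.02,-0.317,-0.42,0,0,0,0],
    [0.02,-0.317,-0.42,0,0,0,0],
    [0.02,-0.317,-0.42,0,0,0,0],
    [0.15,-0.317,-0.42,0,0,0,0],
    [0.3,-0.317,-0.42,0,0,0,0],
    [0.455,-0.317,-0.42,0,0,0,0],
    [0.455,-0.317,-0.42,0,0,0,0],
    [0.455,-0.317,-0.42,0,0,0,0],
    [0.455,-0.317,-0.42,0,0,0,0],
    [0.455,-0.317,-0.42,0,0,0,0]
  ]
}}

```text
time: 12.2
eef_pos: [0.4865, 0.0344, 0.1204]
tool_rot: [2.055, 1.569, 0.375]
wrist_force: [1.0, 0.2, 0.2]
finger_gap: 0.0001
```

Run:
```python
from h import *
st();print(tost(tool()[:3,3]))
```

```text
t 12.2 p [0.4865 0.0344 0.1204] jawyaw -6.2 xdir [ 0.002  0.001 -1.   ] F [1.  0.2 0.2] gap 0.0001 q [-0.6   0.07  0.46  1.92 -0.03  1.16 -0.24]
[-0.051  -0.0022  0.1204]
```

Request:
{"fn": "carry_out", "kwargs": {
  "series": [
    [0,-0.03,0,0,0,0,0],
    [0,-0.06,0,0,0,0,0],
    [0,-0.09,0,0,0,0,0],
    [0,-0.11,0,0,0,0,0],
    [0,-0.13,0,0,0,0,0],
    [0,-0.13,0,0,0,0,0]
  ]
}}

```text
time: 12.95
eef_pos: [0.4467, 0.0386, 0.1192]
tool_rot: [2.71, 1.57, 1.031]
wrist_force: [0.1, 0.4, -0.3]
finger_gap: 0.0005
```

```bash
cat > red.py <<'E'
from h import *
st();print(tost(tool()[:3,3]))
for n in ('top','scene'):
    im=robot.capture(n)[:,:,::-1]
    m=((im[:,:,2]>150)&(im[:,:,1]<70)&(im[:,:,0]<70)).astype(np.uint8)
    k,l,s,c=cv2.connectedComponentsWithStats(m); print(n,[(s[i].tolist()) for i in range(1,k) if s[i,4]>6])
E
python3 red.py
```

```text
t 12.95 p [0.4467 0.0386 0.1192] jawyaw -6.2 xdir [ 0.  0. -1.] F [ 0.1  0.4 -0.3] gap 0.0005 q [-0.62 -0.03  0.43  2.01  0.01  1.16 -0.3 ]
[-0.0911 -0.0024  0.1192]
top [[304, 173, 11, 3, 15], [446, 239, 17, 5, 54]]
scene [[463, 135, 10, 4, 12], [485, 134, 5, 6, 11], [322, 193, 7, 5, 19], [401, 196, 10, 6, 10], [411, 292, 18, 7, 57]]
```

Run:
```python
from h import *
a=robot.capture('scene')[150:260,240:370,::-1]; b=cv2.imread('pics/scene0.png')[150:260,240:370]
cv2.imwrite('pics/c2.png',cv2.resize(np.hstack([b,a]),None,fx=3,fy=3,interpolation=2))
```

```text
(no output)
```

View pics/c2.png

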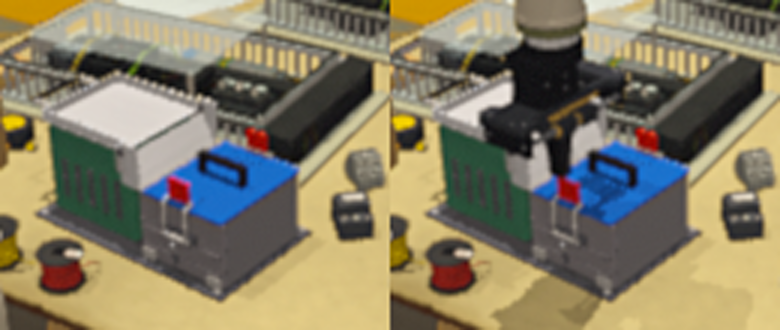

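Run:
```python
from h import *
print('tcp',proj(tool()[:3,3],'scene'),proj(tool()[:3,3],'top'))
for n,p in dict(tabF=(-.08,-.002,.128),handle=(0,-.006,.135),lidNF=(-.084,-.072,.109),lidFF=(.084,-.072,.109),lidFB=(.084,.06,.109),lidNB=(-.084,.06,.109),baseNF=(-.1,-.08,0),trayNF=(-.071,.25,.164),trayFF=(.071,.25,.164),crateNF=(-.08,-.07,.0)).items(): print(n,np.round(proj(S(*p),'scene')[0],1), 'crop',np.round((proj(S(*p),'scene')[0]-[240,150])*3), 'top',np.round(proj(S(*p),'top')[0],1))
```

```text
tcp [[296.94200133 216.48595362]] [[303.00328302 229.41743216]]
tabF [298.6 213.3] crop [176. 190.] top [303.2 226. ]
handle [313.1 203.5] crop [219. 161.] top [307.4 199.9]
lidNF [312.4 224.1] crop [217. 222.] top [325.6 229.5]
lidFF [339.6 205.8] crop [299. 168.] top [331.2 175.8]
lidFB [314.  196.3] crop [222. 139.] top [289.1 171.2]
lidNB [286.2 212.9] crop [139. 189.] top [283.1 225. ]
baseNF [312.2 251. ] crop [216. 303.] top [325.8 233.6]
trayNF [253.8 185.7] crop [ 41. 107.] top [218.6 214.1]
trayFF [278.1 173.9] crop [114.  72.] top [224.4 166.6]
crateNF [313.5 247.6] crop [221. 293.] top [323.5 227.3]
```

Request:
{"fn": "carry_out", "kwargs": {
  "series": [
    [0,-0.03,0,0,0,0,0],
    [0,-0.06,0,0,0,0,0],
    [0,-0.09,0,0,0,0,0],
    [0,-0.09,0,0,0,0,0],
    [0,-0.09,0,0,0,0,0]
  ]
}}

```text
time: 13.72
eef_pos: [0.4202, 0.0415, 0.1193]
tool_rot: [2.257, 1.57, 0.577]
wrist_force: [0.6, -0.2, 0.7]
finger_gap: 0.0004
```

Run:
```python
from h import *
st();print(tost(tool()[:3,3]))
a=robot.capture('scene')[150:260,240:370,::-1]; b=cv2.imread('pics/scene0.png')[150:260,240:370]
T=tool();w=robot.capture('wrist')[:,:,::-1]; cv2.imwrite('pics/w5.png',w)
x=cv2.resize(a,None,fx=3,fy=3,interpolation=2); y=cv2.resize(w[0:330,150:490],None,fx=1,fy=1)
print(robot.silhouettes('clip_front_tab','scene')[0]['centre'])
cv2.imwrite('pics/c3.png',np.hstack([x,y]))
```

```text
t 13.72 p [0.4202 0.0415 0.1193] jawyaw -6.2 xdir [ 0.001  0.    -1.   ] F [ 0.6 -0.2  0.7] gap 0.0004 q [-0.63 -0.1   0.41  2.07  0.04  1.16 -0.35]
[-0.1177 -0.0024  0.1193]
[298.5, 211.4]
```

View pics/c3.png

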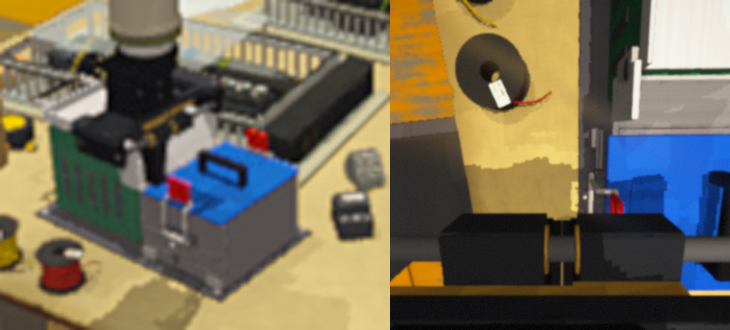

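Request:
{"fn": "carry_out", "kwargs": {
  "series": [
    [-0.15,0,0,0,0,0,0],
    [-0.15,0.1,0,0,0,0,0],
    [-0.15,0.23,-0.1,0,0,0,0],
    [-0.1,0.23,-0.1,0,0,0,0],
    [0,0.23,-0.1,0,0,0,0],
    [0.02,0.23,-0.1,0,0,0,0],
    [0.03,0.23,-0.1,0,0,0,0],
    [0.04,0.23,-0.1,0,0,0,0],
    [0.04,0.23,-0.1,0,0,0,0]
  ]
}}

```text
time: 15.0
eef_pos: [0.4921, 0.0639, 0.1076]
tool_rot: [2.231, 1.57, 0.552]
wrist_force: [0.6, -0.0, 0.1]
finger_gap: 0.0006
```

Run:
```python
from h import *
st();print(tost(tool()[:3,3]))
a=robot.capture('scene')[:,:,::-1];cv2.imwrite('pics/s2.png',a)
print(proj(tool()[:3,3],'scene'))
```

```text
t 15.0 p [0.4921 0.0639 0.1076] jawyaw -6.2 xdir [ 0.001  0.    -1.   ] F [ 0.6 -0.   0.1] gap 0.0006 q [-0.63  0.1   0.44  1.92 -0.05  1.13 -0.28]
[-0.0486  0.0276  0.1076]
[[298.58323658 212.05383229]]
```

Request:
{"fn": "carry_out", "kwargs": {
  "series": [
    [0.015,0,0,0,0,0,0],
    [0.03,0,0,0,0,0,0],
    [0.04,0,0,0,0,0,0],
    [0.04,0,0,0,0,0,0]
  ]
}}

```text
time: 15.55
eef_pos: [0.4917, 0.0637, 0.0948]
tool_rot: [-1.198, 1.57, -2.878]
wrist_force: [0.5, 0.2, -0.2]
finger_gap: 0.0005
```

Request:
{"fn": "carry_out", "kwargs": {
  "series": [
    [0.01,0,0,0,0,0,0],
    [0.015,0,0,0,0,0,0],
    [0.02,0,0,0,0,0,0],
    [0.02,0,0,0,0,0,0]
  ]
}}

```text
time: 16.05
eef_pos: [0.4918, 0.0637, 0.089]
tool_rot: [-1.423, 1.571, -3.102]
wrist_force: [0.4, -0.6, -0.0]
finger_gap: 0.0004
```

Request:
{"fn": "carry_out", "kwargs": {
  "series": [
    [0.01,0,0,0,0,0,0],
    [0.015,0,0,0,0,0,0],
    [0.02,0,0,0,0,0,0],
    [0.02,0,0,0,0,0,0]
  ]
}}

```text
time: 16.55
eef_pos: [0.4918, 0.0638, 0.083]
tool_rot: [-1.571, 1.571, 3.033]
wrist_force: [1.0, -0.1, 0.0]
finger_gap: 0.0005
```

Run:
```python
from h import *
a=robot.capture('scene')[130:270,230:390,::-1]
print((proj(tool()[:3,3],'scene')[0]-[230,130])*4)
cv2.imwrite('pics/c4.png',cv2.resize(a,None,fx=4,fy=4,interpolation=2))
```

```text
[275.42254974 349.93754382]
```

View pics/c4.png

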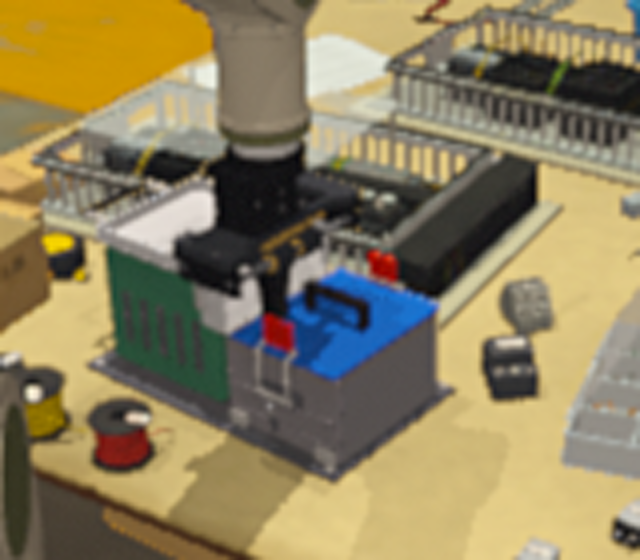

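Request:
{"fn": "carry_out", "kwargs": {
  "series": [
    [0.006,0,0,0,0,0,0],
    [0.012,0,0,0,0,0,0],
    [0.015,0,0,0,0,0,0],
    [0.015,0,0,0,0,0,0]
  ]
}}

```text
time: 17.1
eef_pos: [0.4918, 0.0638, 0.0786]
tool_rot: [-1.503, 1.571, 3.101]
wrist_force: [-0.8, 0.6, 0.4]
finger_gap: 0.0001
```

Request:
{"fn": "carry_out", "kwargs": {
  "series": [
    [0.006,0,0,0,0,0,0],
    [0.012,0,0,0,0,0,0],
    [0.015,0,0,0,0,0,0],
    [0.015,0,0,0,0,0,0]
  ]
}}

```text
time: 17.6
eef_pos: [0.4918, 0.0637, 0.0741]
tool_rot: [-1.498, 1.571, 3.106]
wrist_force: [0.0, 0.5, 1.0]
finger_gap: 0.0002
```

Request:
{"fn": "carry_out", "kwargs": {
  "series": [
    [-0.2,0,0,0,0,0,0],
    [-0.4,0,0,0,0,0,0],
    [-0.5,0,0.2,0,0,0,0],
    [-0.5,0,0.4,0,0,0,0],
    [-0.5,0,0.6,0,0,0,0],
    [-0.5,0,0.6,0,0,0,0],
    [-0.5,0,0.6,0,0,0,0]
  ]
}}

```text
time: 18.48
eef_pos: [0.4724, -0.1148, 0.2241]
tool_rot: [-3.117, 1.57, 1.486]
wrist_force: [0.1, 1.3, -0.2]
finger_gap: 0.0005
```

Run:
```python
from h import *
st()
p=proj(tool()[:3,3],'scene')[0]; print(p)
a=robot.capture('scene')[:,:,::-1]; np.save('sA.npy',a)
w=robot.capture('wrist')[:,:,::-1]; np.save('wA.npy',w)
```

```text
t 18.48 p [ 0.4724 -0.1148  0.2241] jawyaw -6.2 xdir [ 0.     0.001 -1.   ] F [ 0.1  1.3 -0.2] gap 0.0005 q [-0.48 -0.03  0.62  1.78  0.02  1.38  0.03]
[335.67424955 199.22265442]
```

Request:
{"fn": "carry_out", "kwargs": {
  "series": [
    [0,0,0,0,0,0,1],
    [0,0,0,0,0,0,1],
    [0,0,0,0,0,0,1],
    [0,0,0,0,0,0,1],
    [0,0,0,0,0,0,1]
  ]
}}

```text
time: 19.2
eef_pos: [0.4724, -0.1152, 0.2241]
tool_rot: [2.585, 1.571, 0.906]
wrist_force: [-0.4, 0.3, 1.0]
finger_gap: 0.0422
```

Run:
```python
from h import *
st()
T=tool();p=proj(T[:3,3],'scene')[0]; print(p)
b=robot.capture('scene')[:,:,::-1]; a=np.load('sA.npy')
w=robot.capture('wrist')[:,:,::-1]
x0,y0=int(p[0])-50,int(p[1])-70
o=[]
for i in(a,b):
    c=cv2.resize(i[y0:y0+100,x0:x0+100],None,fx=4,fy=4,interpolation=2)
    for h in(0,.04):
        u=(proj(T[:3,3]+[0,0,h],'scene')[0]-[x0,y0]+.5)*4; cv2.drawMarker(c,tuple(int(v) for v in u),(0,255,0),cv2.MARKER_CROSS,12,1)
    o.append(c)
cv2.imwrite('pics/c5.png',np.hstack(o))
```

```text
t 19.2 p [ 0.4724 -0.1152  0.2241] jawyaw -6.2 xdir [ 0.  0. -1.] F [-0.4  0.3  1. ] gap 0.0422 q [-0.48 -0.03  0.62  1.78  0.02  1.38  0.03]
[335.77039678 199.24500351]
```

View pics/c5.png

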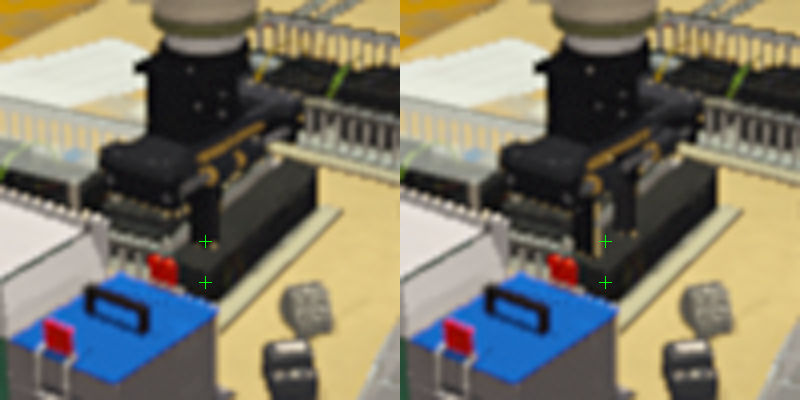

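Run:
```python
from h import *
for p in [(-.05,-.035,.12),(-.05,-.035,.075)]: print(row(S(*p),Rdown(Q[2])))
```

```text
[0.347, -0.004, -0.392, -0.001, -0.0, 0.0]
[0.497, -0.004, -0.392, -0.001, -0.0, 0.0]
```

Request:
{"fn": "carry_out", "kwargs": {
  "series": [
    [0,0,-0.2,0,0,0,0],
    [0.15,0,-0.39,0,0,0,0],
    [0.3,0,-0.39,0,0,0,0],
    [0.45,0,-0.39,0,0,0,0],
    [0.49,0,-0.39,0,0,0,0],
    [0.497,0,-0.39,0,0,0,0],
    [0.504,0,-0.39,0,0,0,0],
    [0.51,0,-0.39,0,0,0,0],
    [0.51,0,-0.39,0,0,0,0],
    [0.51,0,-0.39,0,0,0,0]
  ]
}}

```text
time: 20.55
eef_pos: [0.4855, 0.0012, 0.0717]
tool_rot: [2.132, 1.57, 0.453]
wrist_force: [-0.4, 0.3, 3.7]
finger_gap: 0.0006
```

Request:
{"fn": "carry_out", "kwargs": {
  "series": [
    [0.003,0,0,0,0,0,0],
    [0.006,0,0,0,0,0,0],
    [0.01,0,0,0,0,0,0],
    [0.01,0,0,0,0,0,0]
  ]
}}

```text
time: 21.05
eef_pos: [0.4856, 0.0013, 0.0714]
tool_rot: [3.0, 1.569, 1.32]
wrist_force: [-18.1, -0.4, 42.6]
finger_gap: 0.0005
```

Request:
{"fn": "carry_out", "kwargs": {
  "series": [
    [0.003,0,0,0,0,0,0],
    [0.006,0,0,0,0,0,0],
    [0.01,0,0,0,0,0,0],
    [0.01,0,0,0,0,0,0]
  ]
}}

```text
time: 21.55
eef_pos: [0.4856, 0.0013, 0.0712]
tool_rot: [-3.085, 1.567, 1.518]
wrist_force: [-35.1, -1.5, 81.9]
finger_gap: 0.0006
```

Request:
{"fn": "carry_out", "kwargs": {
  "series": [
    [-0.05,0,0,0,0,0,0],
    [-0.05,0,-0.06,0,0,0,0],
    [-0.05,0,-0.12,0,0,0,0],
    [-0.05,-0.03,-0.12,0,0,0,0],
    [-0.05,-0.07,-0.12,0,0,0,0],
    [-0.05,-0.11,-0.12,0,0,0,0],
    [-0.05,-0.15,-0.12,0,0,0,0],
    [-0.05,-0.19,-0.12,0,0,0,0],
    [-0.02,-0.225,-0.12,0,0,0,0],
    [0.01,-0.265,-0.12,0,0,0,0],
    [0.01,-0.265,-0.12,0,0,0,0],
    [0.01,-0.265,-0.12,0,0,0,0]
  ]
}}

```text
time: 23.05
eef_pos: [0.4102, 0.0455, 0.0622]
tool_rot: [1.831, 1.571, 0.152]
wrist_force: [0.1, -0.5, 1.0]
finger_gap: 0.0003
```

```bash
python3 red.py
python3 - <<'E'
from h import *
for s in robot.pinpoint('clip_front_tab','scene'): print(s['centre'],s['confidence'])
print(proj(S(-.153,-.002,.04),'scene'))
E
```

```text
t 23.05 p [0.4102 0.0455 0.0622] jawyaw -6.2 xdir [ 0.  0. -1.] F [ 0.1 -0.5  1. ] gap 0.0003 q [-0.66 -0.05  0.44  2.16  0.02  1.03 -0.35]
[-0.1281  0.0006  0.0622]
top [[304, 173, 11, 3, 16], [446, 239, 17, 5, 55]]
scene [[463, 135, 10, 4, 13], [485, 134, 5, 6, 11], [322, 193, 7, 5, 19], [401, 196, 10, 6, 10], [283, 238, 9, 8, 43], [411, 292, 18, 7, 55]]
[285.3, 241.7] 0.41
[[286.73424125 241.49489685]]
```

Request:
{"fn": "carry_out", "kwargs": {
  "series": [
    [-0.12,0,0,0,0,0,0],
    [-0.25,0,0,0,0,0,0],
    [-0.25,0.15,0,0,0,0,0],
    [-0.25,0.3,0,0,0,0,0],
    [-0.25,0.45,0,0,0,0,0],
    [-0.25,0.6,0,0,0,0,0],
    [-0.25,0.6,0,0,0,0,0],
    [-0.15,0.6,0,0,0,0,0],
    [-0.064,0.6,0,0,0,0,0],
    [-0.064,0.6,0,0,0,0,0],
    [-0.064,0.64,0,0,0,0,0],
    [-0.064,0.68,0,0,0,0,0],
    [-0.064,0.72,0,0,0,0,0],
    [-0.064,0.76,0,0,0,0,0],
    [-0.064,0.8,0,0,0,0,0],
    [-0.03,0.84,0,0,0,0,0],
    [0.0,0.88,0,0,0,0,0],
    [0.0,0.88,0,0,0,0,0],
    [0.0,0.88,0,0,0,0,0]
  ]
}}

```text
time: 25.58
eef_pos: [0.6722, 0.0168, 0.062]
tool_rot: [-1.233, 1.57, -2.913]
wrist_force: [0.0, 0.1, 0.8]
finger_gap: 0.0002
```

```bash
python3 red.py
python3 - <<'E'
from h import *
for s in robot.pinpoint('clip_back_tab','scene'): print(s['centre'],s['confidence'])
print(proj(S(.153,-.002,.04),'scene'),proj(S(.153,-.002,.04),'top'))
E
```

```text
t 25.57 p [0.6722 0.0168 0.062 ] jawyaw -6.2 xdir [-0. -0. -1.] F [0.  0.1 0.8] gap 0.0002 q [-0.45  0.56  0.5   1.49 -0.28  1.17 -0.01]
[0.1355 0.0002 0.062 ]
top [[446, 239, 17, 5, 54]]
scene [[463, 135, 10, 4, 11], [485, 134, 5, 6, 11], [401, 196, 10, 6, 10], [284, 238, 8, 8, 41], [411, 292, 18, 7, 55]]
[[335.88367986 208.49767618]] [[310.90923126 154.9804525 ]]
```

Run:
```python
from h import *
T=tool();A=T.copy();A[:3,3]=[.57,-.2,.25];A[:3,:3]=Rdown(Q[2])
print(row(A[:3,3],A[:3,:3]), row([.47,-.43,.2],Rdown(0),A))
```

```text
[-0.625, -0.261, 0.756, -0.001, -0.001, -0.001] [0.167, -0.249, 0.798, -0.137, 0.0, 0.0]
```

Request:
{"fn": "carry_out", "kwargs": {
  "series": [
    [-0.2,0,0,0,0,0,0],
    [-0.4,0,0,0,0,0,0.5],
    [-0.6,-0.1,0.2,0,0,0,1],
    [-0.625,-0.2,0.4,0,0,0,1],
    [-0.625,-0.26,0.6,0,0,0,1],
    [-0.625,-0.26,0.755,0,0,0,1],
    [-0.625,-0.26,0.755,0,0,0,1]
  ]
}}

```text
time: 26.6
eef_pos: [0.5681, -0.2052, 0.2509]
tool_rot: [1.073, 1.569, -0.614]
wrist_force: [-0.1, 0.6, 0.1]
finger_gap: 0.0528
```

Request:
{"fn": "carry_out", "kwargs": {
  "series": [
    [0,-0.1,0.2,0,0,0,1],
    [0.05,-0.2,0.4,0,0,0,1],
    [0.165,-0.25,0.6,-0.137,0,0,1],
    [0.165,-0.25,0.8,-0.137,0,0,1],
    [0.165,-0.25,0.8,-0.137,0,0,1],
    [0.165,-0.25,0.8,-0.137,0,0,1],
    [0.165,-0.25,0.8,-0.137,0,0,1]
  ]
}}

```text
time: 27.48
eef_pos: [0.4714, -0.4282, 0.2003]
tool_rot: [2.38, 1.57, 0.811]
wrist_force: [0.3, 0.3, 0.2]
finger_gap: 0.087
```

```bash
python3 look.py 6 relay_0 terminal_strip_0 clip_back_tab
python3 - <<'E'
from h import *
W=json.load(open('w6.json'));T=np.array(W['T'])
for n in('relay_0','terminal_strip_0'):
  for u in W[n]: print(n,np.round(atz(u[:2],'wrist',0.0,T),4))
c=cv2.imread('pics/w6.png')[0:230,100:620]; cv2.imwrite('pics/c6.png',cv2.resize(c,None,fx=1.5,fy=1.5,interpolation=2))
E
```

```text
t 27.48 p [ 0.4714 -0.4282  0.2003] jawyaw 0.1 xdir [ 0.001  0.001 -1.   ] F [0.3 0.3 0.2] gap 0.087 q [ 0.13  0.41  0.73  1.44 -0.28  1.4   0.87]
relay_0 [[352.9, 88.9, 0.91], [276.4, 47.3, 0.67]]
terminal_strip_0 []
clip_back_tab []
relay_0 [ 0.5136 -0.3116 -0.    ]
relay_0 [ 0.4113 -0.2603  0.    ]
```

View pics/c6.png

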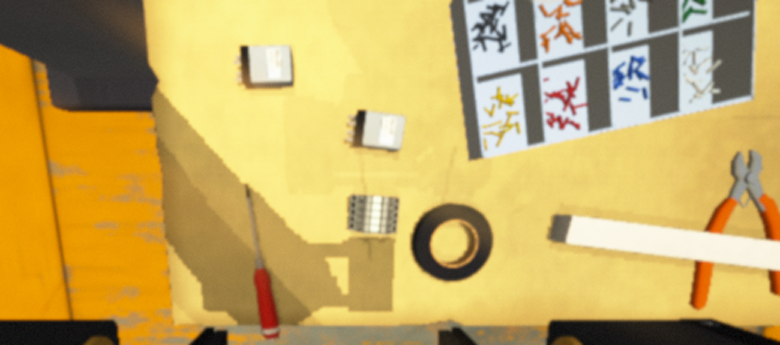

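Run:
```python
from h import *
T=np.array(json.load(open('w6.json'))['T']); im=cv2.imread('pics/w6.png'); hsv=cv2.cvtColor(im,cv2.COLOR_BGR2HSV)
for n,(u,v),z in (('A',(277,43),.022),('B',(352,87),.022),('C',(349,142),.036)):
    w=26; m=np.zeros(im.shape[:2],np.uint8); sub=hsv[v-w:v+w,u-w:u+w]
    m[v-w:v+w,u-w:u+w]=((sub[:,:,1]<60)&((sub[:,:,2]>170)|(n=='C'))).astype(np.uint8)*255
    m=cv2.morphologyEx(m,cv2.MORPH_CLOSE,np.ones((5,5)))
    k,l,s,c=cv2.connectedComponentsWithStats(m); i=1+np.argmax(s[1:,4]); cn=cv2.findContours((l==i).astype(np.uint8),0,2)[0][0][:,0].astype(float)
    P=np.array([atz(q,'wrist',z,T)[:2] for q in cn],np.float32); r=cv2.minAreaRect(P*1000); print(n,s[i].tolist(),np.round(r[0],1),np.round(r[1],1),round(r[2],1))
for n in('relay_0','terminal_strip_0'):
    robot.capture('wrist')
    for d in robot.silhouettes(n,'wrist'): print(n,np.round(d['centre']),round(d['confidence'],2),int(d['mask'].sum()))
```

```text
A [266, 30, 29, 25, 670] [ 419.1 -260.1] [34.5 27. ] 0.2
B [342, 74, 28, 26, 585] [ 514.3 -311.7] [27.4 33.3] 83.1
C [334, 131, 29, 24, 571] [ 505.5 -381.7] [36.5 29.3] 0.1
relay_0 [276.  45.] 0.95 1090
relay_0 [354.  88.] 0.75 819
relay_0 [279. 196.] 0.3 679
terminal_strip_0 [349. 141.] 0.77 826
```

Run:
```python
from h import *
r=np.radians
T6=np.array(json.load(open('w6.json'))['T'])
print('C',[np.round(atz(q,'wrist',.03,T6),4) for q in((349,141),(348,142.5))])
A=np.eye(4);A[:3,:3]=Rdown(r(-45));A[:3,3]=[.45,-.32,.14]
print(row(A[:3,3],A[:3,:3]), row([.419,-.2605,.06],Rdown(r(-90)),A))
```

```text
C [array([ 0.5071, -0.3799,  0.03  ]), array([ 0.5059, -0.3819,  0.03  ])]
[0.201, -0.067, -0.366, 1.0, -0.0, -0.0] [0.267, -0.213, -0.067, 1.0, 0.0, 0.0]
```

Request:
{"fn": "carry_out", "kwargs": {
  "series": [
    [0.1,-0.03,-0.15,0.25,0,0,0.65],
    [0.2,-0.067,-0.366,0.5,0,0,0.65],
    [0.2,-0.067,-0.366,0.75,0,0,0.65],
    [0.2,-0.067,-0.366,1,0,0,0.65],
    [0.2,-0.067,-0.366,1,0,0,0.65],
    [0.2,-0.067,-0.366,1,0,0,0.65]
  ]
}}

```text
time: 28.62
eef_pos: [0.4498, -0.3203, 0.1402]
tool_rot: [2.642, 1.571, 0.286]
wrist_force: [0.4, 0.0, -0.5]
finger_gap: 0.0567
```

Run:
```python
from h import *
st()
print(row([.419,-.2605,.06],Rdown(-np.pi/2)))
```

```text
t 28.62 p [ 0.4498 -0.3203  0.1402] jawyaw -45.0 xdir [ 0.  0. -1.] F [ 0.4  0.  -0.5] gap 0.0567 q [-0.2   0.26  0.86  1.75 -0.21  1.22 -0.07]
[0.267, -0.214, -0.068, 1.0, -0.0, -0.0]
```

Request:
{"fn": "carry_out", "kwargs": {
  "series": [
    [0.1,-0.214,-0.068,0.25,0,0,0.65],
    [0.2,-0.214,-0.068,0.5,0,0,0.65],
    [0.267,-0.214,-0.068,0.75,0,0,0.65],
    [0.267,-0.214,-0.068,1,0,0,0.65],
    [0.267,-0.214,-0.068,1,0,0,0.65],
    [0.35,-0.214,-0.068,1,0,0,0.65],
    [0.45,-0.214,-0.068,1,0,0,0.65],
    [0.53,-0.214,-0.068,1,0,0,0.65],
    [0.565,-0.214,-0.068,1,0,0,0.65],
    [0.565,-0.214,-0.068,1,0,0,0.65],
    [0.565,-0.214,-0.068,1,0,0,0.2],
    [0.565,-0.214,-0.068,1,0,0,0.2],
    [0.565,-0.214,-0.068,1,0,0,0.2],
    [0.565,-0.214,-0.068,1,0,0,0.2],
    [0.565,-0.214,-0.068,1,0,0,0.2]
  ],
  "grip_force": 20
}}

```text
time: 30.5
eef_pos: [0.4191, -0.2605, -0.0291]
tool_rot: [-2.614, 1.57, 0.526]
wrist_force: [0.5, 2.2, 5.7]
finger_gap: 0.0282
```

Run:
```python
from h import *
st()
R=Rdown(Q[2]-np.pi/2)
A=np.eye(4);A[:3,:3]=R;A[:3,3]=S(-.02,-.05,.22)
print(row([.42,-.26,.22]),row(A[:3,3],R))
print(row(S(-.04,.125,.19),R,A),row(S(-.04,.125,.157-.0375+.004),R,A))
```

```text
t 30.5 p [ 0.4191 -0.2605 -0.0291] jawyaw -90.0 xdir [ 0.  0. -1.] F [0.5 2.2 5.7] gap 0.0282 q [-0.28  0.4   0.86  2.05 -0.39  0.86 -0.77]
[-0.83, -0.002, -0.003, 0.0, 0.0, 0.0] [-0.83, -0.814, -0.31, 0.136, -0.001, 0.0]
[0.1, -0.583, 0.067, 0.0, 0.0, 0.0] [0.322, -0.583, 0.067, 0.0, 0.0, 0.0]
```

Request:
{"fn": "carry_out", "kwargs": {
  "series": [
    [-0.15,0,0,0,0,0,0.2],
    [-0.33,0,0,0,0,0,0.2],
    [-0.5,0,0,0,0,0,0.2],
    [-0.67,-0.05,-0.05,0,0,0,0.2],
    [-0.83,-0.2,-0.1,0.05,0,0,0.2],
    [-0.83,-0.35,-0.15,0.1,0,0,0.2],
    [-0.83,-0.5,-0.2,0.136,0,0,0.2],
    [-0.83,-0.65,-0.25,0.136,0,0,0.2],
    [-0.83,-0.814,-0.31,0.136,0,0,0.2],
    [-0.83,-0.814,-0.31,0.136,0,0,0.2],
    [-0.83,-0.814,-0.31,0.136,0,0,0.2]
  ]
}}

```text
time: 31.88
eef_pos: [0.5118, -0.0172, 0.2194]
tool_rot: [0.971, 1.57, -2.279]
wrist_force: [-0.1, -0.6, -0.2]
finger_gap: 0.0286
```

Run:
```python
from h import *
st()
R=Rdown(Q[2]-np.pi/2)
print(row(S(-.04,.125,.19),R),row(S(-.04,.125,.1225),R))
```

```text
t 31.88 p [ 0.5118 -0.0172  0.2194] jawyaw -96.2 xdir [-0.001 -0.001 -1.   ] F [-0.1 -0.6 -0.2] gap 0.0286 q [-0.81  0.05  0.79  1.74 -0.04  1.37 -1.69]
[0.098, -0.586, 0.066, -0.001, 0.001, -0.001] [0.323, -0.586, 0.066, -0.001, 0.001, -0.001]
```

Request:
{"fn": "carry_out", "kwargs": {
  "series": [
    [0,-0.15,0.043,0,0,0,0.2],
    [0,-0.3,0.043,0,0,0,0.2],
    [0.05,-0.45,0.043,0,0,0,0.2],
    [0.1,-0.586,0.043,0,0,0,0.2],
    [0.1,-0.586,0.043,0,0,0,0.2],
    [0.2,-0.586,0.043,0,0,0,0.2],
    [0.29,-0.586,0.043,0,0,0,0.2],
    [0.323,-0.586,0.043,0,0,0,0.2],
    [0.323,-0.586,0.043,0,0,0,0.2],
    [0.323,-0.586,0.043,0,0,0,0.2],
    [0.323,-0.586,0.043,0,0,0,0.55],
    [0.323,-0.586,0.043,0,0,0,0.55],
    [0.323,-0.586,0.043,0,0,0,0.55],
    [0.323,-0.586,0.043,0,0,0,0.55],
    [0.2,-0.586,0.043,0,0,0,0.55],
    [0.05,-0.586,0.043,0,0,0,0.55],
    [-0.05,-0.5,0.043,0,0,0,0.65],
    [-0.05,-0.35,0.043,0,0,0,0.65],
    [-0.05,-0.2,0.043,0,0,0,0.65],
    [-0.05,0,0.043,0,0,0,0.65]
  ]
}}

```text
time: 34.38
eef_pos: [0.4991, -0.0156, 0.2347]
tool_rot: [-2.236, 1.57, 0.8]
wrist_force: [0.3, -0.6, -0.3]
finger_gap: 0.0567
```

Run:
```python
from h import *
st()
for n in ('top','scene'):
    robot.capture(n)
    for k,z in(('relay_0',0),('terminal_strip_0',0)): print(n,k,[(np.round(d['centre'],1).tolist(),round(d['confidence'],2),np.round(atz(d['centre'],n,z),3)[:2].tolist()) for d in robot.pinpoint(k,n)])
r=np.radians;R=Rdown(r(-97))
print(row([.512,-.3115,.12],R),row([.512,-.3115,-.029],R))
```

```text
t 34.38 p [ 0.4991 -0.0156  0.2347] jawyaw -96.1 xdir [ 0.  0. -1.] F [ 0.3 -0.6 -0.3] gap 0.0567 q [-0.83 -0.    0.78  1.74  0.    1.4  -1.73]
top relay_0 [([260.9, 207.3], 0.73, [0.518, 0.18]), ([403.2, 212.1], 0.57, [0.501, -0.3])]
top terminal_strip_0 [([331.2, 126.5], 0.56, [0.794, -0.057]), ([426.1, 208.5], 0.48, [0.513, -0.378]), ([173.1, 179.1], 0.24, [0.613, 0.475]), ([262.5, 208.1], 0.16, [0.515, 0.175])]
scene relay_0 [([293.2, 191.7], 0.67, [0.782, 0.31]), ([283.3, 189.1], 0.58, [0.779, 0.369]), ([389.4, 263.0], 0.41, [0.514, -0.313])]
scene terminal_strip_0 [([407.3, 269.4], 0.7, [0.514, -0.381]), ([363.5, 207.4], 0.52, [0.82, -0.054])]
[0.382, 0.982, -0.147, 0.02, 0.0, 0.0] [0.878, 0.982, -0.147, 0.02, 0.0, 0.0]
```

Request:
{"fn": "carry_out", "kwargs": {
  "series": [
    [0,0.16,-0.05,0,0,0,0.65],
    [0,0.33,-0.1,0,0,0,0.65],
    [0.05,0.5,-0.154,0,0,0,0.65],
    [0.1,0.66,-0.154,0.02,0,0,0.65],
    [0.2,0.83,-0.154,0.02,0,0,0.65],
    [0.35,0.98,-0.154,0.02,0,0,0.65],
    [0.45,0.98,-0.154,0.02,0,0,0.65],
    [0.5,0.98,-0.154,0.02,0,0,0.65],
    [0.65,0.98,-0.154,0.02,0,0,0.65],
    [0.8,0.98,-0.154,0.02,0,0,0.65],
    [0.878,0.98,-0.154,0.02,0,0,0.65],
    [0.878,0.98,-0.154,0.02,0,0,0.65],
    [0.878,0.98,-0.154,0.02,0,0,0.65],
    [0.878,0.98,-0.154,0.02,0,0,0.2],
    [0.878,0.98,-0.154,0.02,0,0,0.2],
    [0.878,0.98,-0.154,0.02,0,0,0.2],
    [0.878,0.98,-0.154,0.02,0,0,0.2],
    [0.878,0.98,-0.154,0.02,0,0,0.2]
  ]
}}

```text
time: 36.92
eef_pos: [0.5137, -0.3123, -0.0286]
tool_rot: [-2.484, 1.57, 0.535]
wrist_force: [-0.2, 1.1, 3.5]
finger_gap: 0.0282
```

Run:
```python
from h import *
st()
R=Rdown(Q[2]-np.pi/2)
print(row([.5,-.28,.22],R), row(S(-.0,-.04,.22),R))
```

```text
t 36.92 p [ 0.5137 -0.3123 -0.0286] jawyaw -97.1 xdir [ 0.  0. -1.] F [-0.2  1.1  3.5] gap 0.0282 q [-0.15  0.62  0.8   1.77 -0.53  0.98 -0.83]
[-0.829, -0.101, 0.058, -0.02, -0.0, 0.0] [-0.828, -1.013, 0.06, -0.02, -0.0, 0.0]
```

Request:
{"fn": "carry_out", "kwargs": {
  "series": [
    [-0.15,0,0,0,0,0,0.2],
    [-0.33,0,0,0,0,0,0.2],
    [-0.5,0,0,0,0,0,0.2],
    [-0.67,-0.1,0,0,0,0,0.2],
    [-0.83,-0.2,0,0,0,0,0.2],
    [-0.83,-0.36,0,0,0,0,0.2],
    [-0.83,-0.52,0.03,-0.02,0,0,0.2],
    [-0.83,-0.68,0.06,-0.02,0,0,0.2],
    [-0.83,-0.84,0.06,-0.02,0,0,0.2],
    [-0.83,-1,0.06,-0.02,0,0,0.2],
    [-0.83,-1,0.06,-0.02,0,0,0.2],
    [-0.83,-1,0.06,-0.02,0,0,0.2]
  ]
}}

```text
time: 38.42
eef_pos: [0.5325, -0.0131, 0.2202]
tool_rot: [1.139, 1.57, -2.111]
wrist_force: [0.5, -0.5, -0.8]
finger_gap: 0.0282
```

Run:
```python
from h import *
st()
R=Rdown(Q[2]-np.pi/2)
print(row(S(.04,.125,.19),R),row(S(.04,.125,.123),R))
```

```text
t 38.42 p [ 0.5325 -0.0131  0.2202] jawyaw -96.2 xdir [-0. -0. -1.] F [ 0.5 -0.5 -0.8] gap 0.0282 q [-0.88  0.13  0.91  1.69 -0.1   1.37 -1.64]
[0.1, -0.565, -0.134, -0.0, 0.0, -0.0] [0.324, -0.565, -0.134, -0.0, 0.0, -0.0]
```

Request:
{"fn": "carry_out", "kwargs": {
  "series": [
    [0,-0.15,-0.07,0,0,0,0.2],
    [0,-0.3,-0.134,0,0,0,0.2],
    [0.05,-0.45,-0.134,0,0,0,0.2],
    [0.1,-0.565,-0.134,0,0,0,0.2],
    [0.1,-0.565,-0.134,0,0,0,0.2],
    [0.2,-0.565,-0.134,0,0,0,0.2],
    [0.29,-0.565,-0.134,0,0,0,0.2],
    [0.324,-0.565,-0.134,0,0,0,0.2],
    [0.324,-0.565,-0.134,0,0,0,0.2],
    [0.324,-0.565,-0.134,0,0,0,0.2],
    [0.324,-0.565,-0.134,0,0,0,0.55],
    [0.324,-0.565,-0.134,0,0,0,0.55],
    [0.324,-0.565,-0.134,0,0,0,0.55],
    [0.324,-0.565,-0.134,0,0,0,0.55],
    [0.2,-0.565,-0.134,0,0,0,0.55],
    [0.05,-0.565,-0.134,0,0,0,0.55],
    [-0.05,-0.5,-0.1,0,0,0,0.75],
    [-0.05,-0.35,-0.05,0,0,0,0.75],
    [-0.05,-0.2,0,0,0,0,0.75],
    [-0.05,0,0,0,0,0,0.75]
  ]
}}

```text
time: 40.92
eef_pos: [0.5319, -0.0125, 0.2353]
tool_rot: [-1.62, 1.569, 1.417]
wrist_force: [1.2, -0.6, 0.7]
finger_gap: 0.065
```

Run:
```python
from h import *
st()
for n in ('top','scene'):
    robot.capture(n)
    for k,z in(('relay_0',0),('terminal_strip_0',0)): print(n,k,[(np.round(d['centre'],1).tolist(),round(d['confidence'],2),np.round(atz(d['centre'],n,z),3)[:2].tolist()) for d in robot.pinpoint(k,n)])
r=np.radians;R=Rdown(r(-90))
A=np.eye(4);A[:3,:3]=R;A[:3,3]=[.507,-.25,.2]
print(row(A[:3,3],R)); print(row([.507,-.381,.12],R,A),row([.507,-.381,-.027],R,A))
```

```text
t 40.92 p [ 0.5319 -0.0125  0.2353] jawyaw -96.0 xdir [ 0.     0.002 -1.   ] F [ 1.2 -0.6  0.7] gap 0.065 q [-0.91  0.12  0.93  1.67 -0.1   1.4  -1.64]
top relay_0 [([262.3, 178.9], 0.7, [0.614, 0.176]), ([261.3, 209.1], 0.48, [0.512, 0.179]), ([442.7, 242.2], 0.31, [0.4, -0.432]), ([212.2, 249.9], 0.2, [0.376, 0.341])]
top terminal_strip_0 [([312.5, 154.7], 0.73, [0.697, 0.007]), ([329.5, 125.1], 0.72, [0.799, -0.052]), ([424.9, 210.4], 0.61, [0.507, -0.374])]
scene relay_0 [([281.8, 193.5], 0.63, [0.738, 0.346]), ([294.4, 188.3], 0.53, [0.814, 0.326]), ([290.3, 239.3], 0.27, [0.448, 0.079])]
scene terminal_strip_0 [([360.1, 210.4], 0.71, [0.789, -0.053]), ([404.7, 271.4], 0.7, [0.499, -0.377])]
[0.117, 0.801, 0.001, -0.135, 0.0, 0.0]
[0.267, 0.437, 0.0, 0.0, 0.0, 0.0] [0.757, 0.437, 0.0, 0.0, 0.0, 0.0]
```

Request:
{"fn": "carry_out", "kwargs": {
  "series": [
    [0,0.16,0,0,0,0,0.75],
    [0,0.33,0,0,0,0,0.75],
    [0.05,0.5,0,-0.07,0,0,0.75],
    [0.1,0.66,0,-0.135,0,0,0.75],
    [0.117,0.8,0,-0.135,0,0,0.75],
    [0.117,0.8,0,-0.135,0,0,0.75],
    [0.117,0.8,0,-0.135,0,0,0.75]
  ]
}}

```text
time: 42.1
eef_pos: [0.5076, -0.2496, 0.1998]
tool_rot: [-0.314, 1.57, 2.828]
wrist_force: [-0.1, 0.1, 0.2]
finger_gap: 0.065
```

Run:
```python
from h import *
st(); R=Rdown(-np.pi/2)
print(row([.507,-.381,.10],R),row([.507,-.381,-.027],R))
```

```text
t 42.1 p [ 0.5076 -0.2496  0.1998] jawyaw -90.0 xdir [-0.001  0.    -1.   ] F [-0.1  0.1  0.2] gap 0.065 q [-0.47  0.29  1.04  1.64 -0.25  1.36 -0.97]
[0.333, 0.438, 0.002, 0.0, 0.001, 0.0] [0.756, 0.438, 0.002, 0.0, 0.001, 0.0]
```

Request:
{"fn": "carry_out", "kwargs": {
  "series": [
    [0.1,0.15,0,0,0,0,0.75],
    [0.2,0.3,0,0,0,0,0.75],
    [0.3,0.438,0,0,0,0,0.75],
    [0.33,0.438,0,0,0,0,0.75],
    [0.45,0.438,0,0,0,0,0.75],
    [0.6,0.438,0,0,0,0,0.75],
    [0.72,0.438,0,0,0,0,0.75],
    [0.755,0.438,0,0,0,0,0.75],
    [0.755,0.438,0,0,0,0,0.75],
    [0.755,0.438,0,0,0,0,0.3],
    [0.755,0.438,0,0,0,0,0.3],
    [0.755,0.438,0,0,0,0,0.3],
    [0.755,0.438,0,0,0,0,0.3],
    [0.755,0.438,0,0,0,0,0.3]
  ]
}}

```text
time: 43.85
eef_pos: [0.5066, -0.3824, -0.0264]
tool_rot: [-1.801, 1.571, 1.339]
wrist_force: [-0.0, -0.5, 0.3]
finger_gap: 0.028
```

Run:
```python
from h import *
st(); R=Rdown(Q[2]-np.pi/2)
print(row(S(-.0,-.10,.22),R))
A=np.eye(4);A[:3,:3]=R;A[:3,3]=S(0,-.10,.22)
print(row(S(0,.195,.2),R,A))
```

```text
t 43.85 p [ 0.5066 -0.3824 -0.0264] jawyaw -90.1 xdir [ 0.  0. -1.] F [-0.  -0.5  0.3] gap 0.028 q [-0.03  0.7   0.83  1.67 -0.58  1.04 -0.58]
[-0.821, -1.047, -0.065, 0.135, -0.0, 0.0]
[0.067, -0.983, 0.0, 0.0, 0.0, 0.0]
```

Request:
{"fn": "carry_out", "kwargs": {
  "series": [
    [0,0,0,0,0,0,0.1],
    [0,0,0,0,0,0,0.1],
    [0,0,0,0,0,0,0.1]
  ]
}}

```text
time: 44.22
eef_pos: [0.5066, -0.3824, -0.0264]
tool_rot: [-1.128, 1.571, 2.012]
wrist_force: [0.2, 0.6, -0.1]
finger_gap: 0.0104
```

Run:
```python
from h import *
st()
for n in ('scene','top'):
    a=robot.capture(n)[:,:,::-1]; cv2.imwrite(f'pics/{n}5.png',a)
    print([(np.round(d['centre'],1).tolist(),round(d['confidence'],2),np.round(atz(d['centre'],n,0),3)[:2].tolist()) for d in robot.pinpoint('terminal_strip_0',n)])
```

```text
t 44.23 p [ 0.5066 -0.3824 -0.0264] jawyaw -90.1 xdir [-0.  0. -1.] F [ 0.2  0.6 -0.1] gap 0.0104 q [-0.03  0.7   0.83  1.67 -0.58  1.04 -0.58]
[([360.2, 210.9], 0.65, [0.785, -0.056]), ([405.8, 261.7], 0.54, [0.551, -0.36]), ([261.8, 242.2], 0.41, [0.375, 0.163])]
[([344.0, 162.4], 0.66, [0.67, -0.1]), ([329.1, 129.2], 0.57, [0.785, -0.05]), ([309.2, 204.6], 0.52, [0.527, 0.018]), ([422.7, 204.2], 0.46, [0.528, -0.367])]
```

Request:
{"fn": "carry_out", "kwargs": {
  "series": [
    [-0.15,0,0,0,0,0,0.1],
    [-0.33,0,0,0,0,0,0.1],
    [-0.5,0,0.1,0,0,0,0.75],
    [-0.67,0,0.2,0,0,0,0.75],
    [-0.75,0,0.25,0,0,0,0.75],
    [-0.75,0,0.25,0,0,0,0.75],
    [-0.75,0,0.25,0,0,0,0.75]
  ]
}}

```text
time: 45.3
eef_pos: [0.4322, -0.3815, 0.1977]
tool_rot: [-1.178, 1.57, 1.963]
wrist_force: [0.0, 0.6, -0.5]
finger_gap: 0.0509
```

```bash
python3 look.py 7 terminal_strip_0
python3 - <<'E'
from h import *
T=np.array(json.load(open('w7.json'))['T'])
for d in robot.silhouettes('terminal_strip_0','wrist'): 
    c=d['centre'];cn=cv2.findContours(d['mask'].astype(np.uint8),0,2)[0];cn=max(cn,key=len)[:,0].astype(float)
    P=np.array([atz(q,'wrist',.036,T)[:2] for q in cn],np.float32);r=cv2.minAreaRect(P*1000)
    print(np.round(c),round(d['confidence'],2),np.round(atz(c,'wrist',.03,T),4),np.round(r[0],1),np.round(r[1],1),round(r[2],1))
u,v=[int(x) for x in robot.silhouettes('terminal_strip_0','wrist')[0]['centre']]
im=cv2.imread('pics/w7.png');u0,v0=max(u-60,0),max(v-50,0);print(u0,v0)
cv2.imwrite('pics/c7.png',cv2.resize(im[v0:v0+100,u0:u0+120],None,fx=5,fy=5,interpolation=2))
E
```

```text
t 45.3 p [ 0.4322 -0.3815  0.1977] jawyaw -90.0 xdir [-0.     0.001 -1.   ] F [ 0.   0.6 -0.5] gap 0.0509 q [-0.2   0.34  1.07  1.62 -0.3   1.37 -0.67]
terminal_strip_0 [[314.9, 93.4, 0.8]]
[317.  90.] 0.69 [ 0.5416 -0.3753  0.03  ] [ 537.9 -374.8] [33.6 43. ] 68.3
257 40
```

View pics/c7.png

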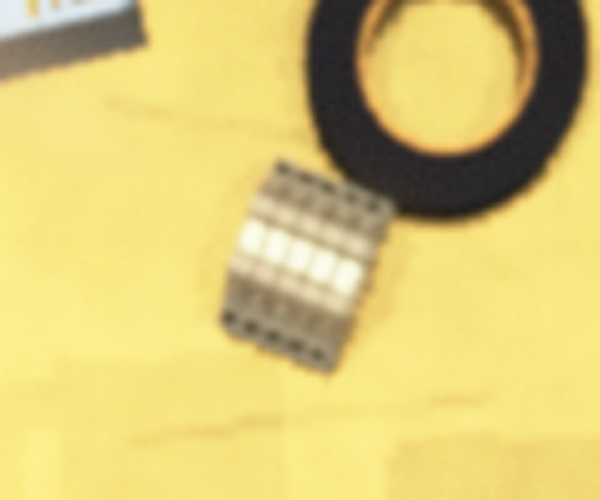

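Run:
```python
from h import *
st(); R=Rdown(np.radians(-109.5))
print(row([.539,-.375,.05],R),row([.539,-.375,-.027],R))
```

```text
t 45.5 p [ 0.4318 -0.3819  0.1976] jawyaw -90.1 xdir [-0.002  0.    -1.   ] F [ 0.5 -1.  -0.4] gap 0.0627 q [-0.2   0.34  1.07  1.62 -0.3   1.37 -0.67]
[0.491, -0.023, -0.358, 0.432, 0.002, 0.0] [0.748, -0.023, -0.359, 0.432, 0.002, 0.0]
```

Request:
{"fn": "carry_out", "kwargs": {
  "series": [
    [0.1,-0.023,-0.15,0.2,0,0,0.68],
    [0.2,-0.023,-0.3,0.432,0,0,0.68],
    [0.33,-0.023,-0.358,0.432,0,0,0.68],
    [0.4,-0.023,-0.358,0.432,0,0,0.68],
    [0.45,-0.023,-0.358,0.432,0,0,0.68],
    [0.55,-0.023,-0.358,0.432,0,0,0.68],
    [0.65,-0.023,-0.358,0.432,0,0,0.68],
    [0.73,-0.023,-0.358,0.432,0,0,0.68],
    [0.748,-0.023,-0.358,0.432,0,0,0.68],
    [0.748,-0.023,-0.358,0.432,0,0,0.68],
    [0.748,-0.023,-0.358,0.432,0,0,0.2],
    [0.748,-0.023,-0.358,0.432,0,0,0.2],
    [0.748,-0.023,-0.358,0.432,0,0,0.2],
    [0.748,-0.023,-0.358,0.432,0,0,0.2],
    [0.748,-0.023,-0.358,0.432,0,0,0.2]
  ]
}}

```text
time: 47.38
eef_pos: [0.5392, -0.3756, -0.0255]
tool_rot: [-2.862, 1.57, -0.062]
wrist_force: [0.3, 0.5, 3.6]
finger_gap: 0.0343
```

Run:
```python
from h import *
st(); R=Rdown(Q[2]-np.pi/2)
A=np.eye(4);A[:3,:3]=R;A[:3,3]=S(0,-.10,.22)
print(row(A[:3,3],R))
print(row(S(0,.195,.2),R,A))
```

```text
t 47.38 p [ 0.5392 -0.3756 -0.0255] jawyaw -109.5 xdir [ 0. -0. -1.] F [0.3 0.5 3.6] gap 0.0343 q [-0.08  0.77  0.88  1.61 -0.65  1.08 -0.92]
[-0.818, -0.952, 0.381, -0.297, -0.0, 0.0]
[0.067, -0.983, 0.0, 0.0, 0.0, 0.0]
```

Request:
{"fn": "carry_out", "kwargs": {
  "series": [
    [-0.15,0,0,0,0,0,0.2],
    [-0.33,0,0,0,0,0,0.2],
    [-0.5,0,0,0,0,0,0.2],
    [-0.67,-0.1,0.05,0,0,0,0.2],
    [-0.82,-0.2,0.1,-0.1,0,0,0.2],
    [-0.82,-0.35,0.15,-0.2,0,0,0.2],
    [-0.82,-0.5,0.2,-0.297,0,0,0.2],
    [-0.82,-0.65,0.26,-0.297,0,0,0.2],
    [-0.82,-0.8,0.32,-0.297,0,0,0.2],
    [-0.82,-0.952,0.38,-0.297,0,0,0.2],
    [-0.82,-0.952,0.38,-0.297,0,0,0.2],
    [-0.82,-0.952,0.38,-0.297,0,0,0.2]
  ]
}}

```text
time: 48.88
eef_pos: [0.527, -0.0687, 0.2202]
tool_rot: [-1.75, 1.571, 1.284]
wrist_force: [-0.3, -0.9, -0.1]
finger_gap: 0.0339
```

Run:
```python
from h import *
st(); R=Rdown(Q[2]-np.pi/2)
print(row(S(0,.195,.2),R),row(S(0,.195,.127),R))
```

```text
t 48.88 p [ 0.527  -0.0687  0.2202] jawyaw -96.2 xdir [ 0.  0. -1.] F [-0.3 -0.9 -0.1] gap 0.0339 q [-0.97  0.16  1.14  1.7  -0.15  1.38 -1.48]
[0.068, -0.985, 0.001, 0.0, -0.0, 0.0] [0.311, -0.985, 0.001, 0.0, -0.0, 0.0]
```

Request:
{"fn": "carry_out", "kwargs": {
  "series": [
    [0,-0.16,0,0,0,0,0.2],
    [0,-0.33,0,0,0,0,0.2],
    [0,-0.5,0,0,0,0,0.2],
    [0,-0.66,0,0,0,0,0.2],
    [0,-0.83,0,0,0,0,0.2],
    [0.05,-0.985,0,0,0,0,0.2],
    [0.07,-0.985,0,0,0,0,0.2],
    [0.12,-0.985,0,0,0,0,0.2],
    [0.22,-0.985,0,0,0,0,0.2],
    [0.29,-0.985,0,0,0,0,0.2],
    [0.311,-0.985,0,0,0,0,0.2],
    [0.311,-0.985,0,0,0,0,0.2],
    [0.311,-0.985,0,0,0,0,0.2],
    [0.311,-0.985,0,0,0,0,0.54],
    [0.311,-0.985,0,0,0,0,0.54],
    [0.311,-0.985,0,0,0,0,0.54],
    [0.2,-0.985,0,0,0,0,0.54],
    [0.05,-0.985,0,0,0,0,0.54],
    [-0.05,-0.985,0,0,0,0,0.75],
    [-0.1,-0.985,0,0,0,0,0.75]
  ]
}}

```text
time: 51.38
eef_pos: [0.5594, 0.2256, 0.2518]
tool_rot: [-2.443, 1.569, 0.591]
wrist_force: [0.2, 0.3, -0.2]
finger_gap: 0.0597
```

Run:
```python
from h import *
st()
a=robot.capture('top')[:,:,::-1]; cv2.imwrite('pics/top6.png',a)
for k in('relay_0','terminal_strip_0','clip_back_tab','clip_front_tab'): print(k,[(np.round(d['centre'],1).tolist(),round(d['confidence'],2)) for d in robot.pinpoint(k,'top')])
A=np.eye(4);A[:3,:3]=Rdown(Q[2]-np.pi/4);A[:3,3]=S(0,0.07,.22)
print(row(A[:3,3],A[:3,:3]), row(S(0,-.006,.16),Rdown(Q[2]),A), row(S(0,-.006,.0815),Rdown(Q[2]),A))
```

```text
t 51.38 p [0.5594 0.2256 0.2518] jawyaw -96.2 xdir [ 0.002  0.001 -1.   ] F [ 0.2  0.3 -0.2] gap 0.0597 q [-1.2   0.36  0.98  1.46 -0.3   1.48 -1.9 ]
relay_0 [([261.5, 208.9], 0.47), ([263.8, 180.0], 0.44)]
terminal_strip_0 [([331.4, 126.8], 0.83), ([236.9, 193.9], 0.56)]
clip_back_tab [([311.2, 155.9], 0.72), ([270.4, 196.4], 0.24)]
clip_front_tab [([263.6, 250.5], 0.6), ([302.8, 248.5], 0.57)]
[0.097, 0.418, -0.001, -1.0, 0.002, -0.0] [0.2, 0.179, 0.179, -1.0, 0.0, 0.0] [0.462, 0.179, 0.179, -1.0, 0.0, 0.0]
```

Request:
{"fn": "carry_out", "kwargs": {
  "series": [
    [0.05,0.15,0,-0.25,0,0,0.5],
    [0.097,0.3,0,-0.5,0,0,0.5],
    [0.097,0.418,0,-0.75,0,0,0.5],
    [0.097,0.418,0,-1,0,0,0.5],
    [0.097,0.418,0,-1,0,0,0.5],
    [0.097,0.418,0,-1,0,0,0.5]
  ]
}}

```text
time: 52.38
eef_pos: [0.545, 0.1013, 0.2205]
tool_rot: [-0.267, 1.57, -2.733]
wrist_force: [-0.3, -0.9, 0.2]
finger_gap: 0.0439
```

Request:
{"fn": "carry_out", "kwargs": {
  "series": [
    [0,0.1,0.1,-0.25,0,0,0.5],
    [0,0.18,0.18,-0.5,0,0,0.5],
    [0.1,0.18,0.18,-0.75,0,0,0.5],
    [0.2,0.18,0.18,-1,0,0,0.5],
    [0.2,0.18,0.18,-1,0,0,0.5],
    [0.2,0.18,0.18,-1,0,0,0.5],
    [0.2,0.18,0.18,-1,0,0,0.5]
  ]
}}

```text
time: 53.25
eef_pos: [0.5379, 0.0251, 0.1623]
tool_rot: [1.903, 1.569, 0.222]
wrist_force: [-0.5, -0.3, 0.6]
finger_gap: 0.0439
```

Run:
```python
from h import *
st();print(tost(tool()[:3,3]))
print(row(S(0,-.006,.0815),Rdown(Q[2])))
```

```text
t 53.25 p [0.5379 0.0251 0.1623] jawyaw -6.3 xdir [ 0.002  0.    -1.   ] F [-0.5 -0.3  0.6] gap 0.0439 q [-0.88  0.19  0.85  1.76 -0.15  1.26 -0.11]
[ 0.0011 -0.006   0.1623]
[0.269, -0.004, 0.0, -0.004, -0.001, -0.002]
```

Request:
{"fn": "carry_out", "kwargs": {
  "series": [
    [0.1,0,0,0,0,0,0.5],
    [0.2,0,0,0,0,0,0.5],
    [0.25,0,0,0,0,0,0.5],
    [0.268,0,0,0,0,0,0.5],
    [0.268,0,0,0,0,0,0.5],
    [0.268,0,0,0,0,0,0],
    [0.268,0,0,0,0,0,0],
    [0.268,0,0,0,0,0,0],
    [0.268,0,0,0,0,0,0],
    [0.268,0,0,0,0,0,0]
  ],
  "grip_force": 40
}}

```text
time: 54.5
eef_pos: [0.5373, 0.0249, 0.0809]
tool_rot: [2.105, 1.57, 0.426]
wrist_force: [-0.3, -0.8, 2.1]
finger_gap: 0.0133
```

Run:
```python
from h import *
st();print(tost(tool()[:3,3]))
```

```text
t 54.5 p [0.5373 0.0249 0.0809] jawyaw -6.2 xdir [ 0.  0. -1.] F [-0.3 -0.8  2.1] gap 0.0133 q [-0.84  0.29  0.82  1.86 -0.23  1.1  -0.04]
[ 0.0005 -0.0062  0.0809]
```

Run:
```python
from h import *
T=tool()
print(row(T[:3,3]+[0,0,.11]),row([.46,-.19,.19]),row([.46,-.19,-.0135]))
print([np.round(atz(p,'top',0),3) for p in((375,192),(366,128),(420,245),(360,268),(345,173))])
```

```text
[-0.367, 0.0, -0.0, 0.0, 0.0, 0.0] [-0.364, -0.179, 0.74, 0.0, 0.0, 0.0] [0.315, -0.179, 0.74, 0.0, 0.0, 0.0]
[array([ 0.569, -0.205,  0.   ]), array([ 0.789, -0.177, -0.   ]), array([ 0.391, -0.355,  0.   ]), array([ 0.315, -0.152,  0.   ]), array([ 0.634, -0.104,  0.   ])]
```

Request:
{"fn": "carry_out", "kwargs": {
  "series": [
    [-0.04,0,0,0,0,0,0],
    [-0.1,0,0,0,0,0,0],
    [-0.16,0,0,0,0,0,0],
    [-0.26,0,0,0,0,0,0],
    [-0.36,0,0,0,0,0,0],
    [-0.36,0,0,0,0,0,0]
  ]
}}

```text
time: 55.25
eef_pos: [0.5386, 0.025, 0.1915]
tool_rot: [2.076, 1.566, 0.398]
wrist_force: [0.2, 0.4, -2.9]
finger_gap: 0.0138
```

Request:
{"fn": "carry_out", "kwargs": {
  "series": [
    [0,-0.03,0.12,0,0,0,0],
    [0,-0.07,0.28,0,0,0,0],
    [0,-0.11,0.44,0,0,0,0],
    [0,-0.15,0.6,0,0,0,0],
    [0,-0.179,0.74,0,0,0,0],
    [0,-0.179,0.74,0,0,0,0],
    [0.15,-0.179,0.74,0,0,0,0],
    [0.3,-0.179,0.74,0,0,0,0],
    [0.45,-0.179,0.74,0,0,0,0],
    [0.58,-0.179,0.74,0,0,0,0],
    [0.64,-0.179,0.74,0,0,0,0],
    [0.66,-0.179,0.74,0,0,0,0],
    [0.67,-0.179,0.74,0,0,0,0],
    [0.675,-0.179,0.74,0,0,0,0],
    [0.675,-0.179,0.74,0,0,0,0]
  ]
}}

```text
time: 57.12
eef_pos: [0.4605, -0.19, -0.0132]
tool_rot: [1.913, 1.57, 0.235]
wrist_force: [-1.3, -0.7, -2.9]
finger_gap: 0.0139
```

Run:
```python
from h import *
st()
```

```text
t 57.12 p [ 0.4605 -0.19   -0.0132] jawyaw -6.2 xdir [ 0.001  0.    -1.   ] F [-1.3 -0.7 -2.9] gap 0.0139 q [-0.49  0.39  0.92  2.03 -0.4   0.9   0.54]
```

Request:
{"fn": "carry_out", "kwargs": {
  "series": [
    [0.004,0,0,0,0,0,0],
    [0.004,0,0,0,0,0,0.5],
    [0.004,0,0,0,0,0,0.5],
    [0.004,0,0,0,0,0,0.5],
    [0.004,0,0,0,0,0,0.5],
    [-0.1,0,0,0,0,0,0.5],
    [-0.26,0,0,0,0,0,0.5],
    [-0.42,0,0,0,0,0,0.5],
    [-0.58,0.05,-0.1,-0.25,0,0,0.5],
    [-0.7,0.1,-0.25,-0.5,0,0,0.5],
    [-0.7,0.15,-0.4,-0.75,0,0,0.5],
    [-0.7,0.2,-0.55,-1,0,0,0.5],
    [-0.7,0.25,-0.7,-1,0,0,0.5],
    [-0.7,0.25,-0.7,-1,0,0,0.5]
  ]
}}

```text
time: 58.88
eef_pos: [0.5577, 0.0149, 0.1955]
tool_rot: [-1.797, 1.57, -2.684]
wrist_force: [-0.2, -0.5, 0.0]
finger_gap: 0.0432
```

Run:
```python
from h import *
st();print(tost(tool()[:3,3]))
R=Rdown(Q[2]+np.pi/2)
A=np.eye(4);A[:3,:3]=R;A[:3,3]=S(0,.17,.2)
print(row(A[:3,3],R),row(S(0,.3,.16),R,A),row(S(0,.3,.0955),R,A))
robot.capture('top')
print([(np.round(d['centre'],1).tolist(),round(d['confidence'],2),np.round(atz(d['centre'],'top',0),3)) for d in robot.pinpoint('lid','top')])
```

```text
t 58.88 p [0.5577 0.0149 0.1955] jawyaw 39.2 xdir [-0.001 -0.    -1.   ] F [-0.2 -0.5  0. ] gap 0.0432 q [-0.86  0.23  0.87  1.66 -0.18  1.34  0.73]
[ 0.0219 -0.014   0.1955]
[-0.015, 0.385, -0.483, -0.992, -0.001, 0.001] [0.133, 0.433, 0.0, 0.0, 0.0, 0.0] [0.348, 0.433, 0.0, 0.0, 0.0, 0.0]
[([371.4, 225.7], 0.92, array([ 0.456, -0.192,  0.   ]))]
```

Request:
{"fn": "carry_out", "kwargs": {
  "series": [
    [-0.015,0.1,-0.12,-0.25,0,0,0.5],
    [-0.015,0.2,-0.24,-0.5,0,0,0.5],
    [-0.015,0.3,-0.36,-0.75,0,0,0.5],
    [-0.015,0.385,-0.483,-0.99,0,0,0.5],
    [-0.015,0.385,-0.483,-0.99,0,0,0.5],
    [-0.015,0.385,-0.483,-0.99,0,0,0.5]
  ]
}}

```text
time: 59.72
eef_pos: [0.5565, 0.194, 0.201]
tool_rot: [-0.661, 1.57, -0.78]
wrist_force: [-0.0, -0.6, 0.3]
finger_gap: 0.0434
```

Run:
```python
from h import *
st();print(tost(tool()[:3,3]))
R=Rdown(Q[2]+np.pi/2)
print(row(S(0,.3,.17),R),row(S(0,.3,.0955),R))
```

```text
t 59.73 p [0.5565 0.194  0.201 ] jawyaw 83.2 xdir [ 0. -0. -1.] F [-0.  -0.6  0.3] gap 0.0434 q [-0.96  0.28  0.67  1.57 -0.17  1.36  1.18]
[0.0014 0.164  0.201 ]
[0.103, 0.453, -0.01, -0.014, 0.001, 0.0] [0.351, 0.454, -0.01, -0.014, 0.001, 0.0]
```

Request:
{"fn": "carry_out", "kwargs": {
  "series": [
    [0.03,0.15,0,-0.014,0,0,0.5],
    [0.06,0.3,0,-0.014,0,0,0.5],
    [0.1,0.454,-0.01,-0.014,0,0,0.5],
    [0.1,0.454,-0.01,-0.014,0,0,0.5],
    [0.1,0.454,-0.01,-0.014,0,0,0.5],
    [0.2,0.454,-0.01,-0.014,0,0,0.5],
    [0.3,0.454,-0.01,-0.014,0,0,0.5],
    [0.35,0.454,-0.01,-0.014,0,0,0.5],
    [0.35,0.454,-0.01,-0.014,0,0,0.5],
    [0.35,0.454,-0.01,-0.014,0,0,0],
    [0.35,0.454,-0.01,-0.014,0,0,0],
    [0.35,0.454,-0.01,-0.014,0,0,0],
    [0.35,0.454,-0.01,-0.014,0,0,0],
    [0.35,0.454,-0.01,-0.014,0,0,0]
  ],
  "grip_force": 20
}}

```text
time: 61.48
eef_pos: [0.5686, 0.3268, 0.0961]
tool_rot: [-1.912, 1.565, -2.02]
wrist_force: [-7.8, -14.4, 9.3]
finger_gap: 0.0091
```

Run:
```python
from h import *
st();p=tool()[:3,3];print(tost(p))
R=Rdown(Q[2]+np.pi/2)
for th in (.1,.2,.3,.4,.5,.6,.7,.8,.9,.97):
    b=lambda t:np.array([.202*np.cos(t)-.002*np.sin(t),.202*np.sin(t)+.002*np.cos(t)])
    d=b(th)-b(0); q=S(0,.3+d[0],0)-S(0,.3,0); print(th,row(p+[q[0],q[1],d[1]]))
```

```text
t 61.48 p [0.5686 0.3268 0.0961] jawyaw 83.8 xdir [-0.003 -0.005 -1.   ] F [ -7.8 -14.4   9.3] gap 0.0091 q [-1.02  0.51  0.58  1.5  -0.29  1.22  1.07]
[-0.0008  0.2973  0.0961]
0.1 [-0.067, -0.004, -0.0, 0.0, 0.0, 0.0]
0.2 [-0.134, -0.016, -0.0, 0.0, 0.0, 0.0]
0.3 [-0.198, -0.033, -0.0, 0.0, 0.0, 0.0]
0.4 [-0.261, -0.057, -0.001, 0.0, 0.0, 0.0]
0.5 [-0.322, -0.087, -0.001, 0.0, 0.0, 0.0]
0.6 [-0.378, -0.124, -0.001, 0.0, 0.0, 0.0]
0.7 [-0.431, -0.165, -0.001, 0.0, 0.0, 0.0]
0.8 [-0.48, -0.212, -0.001, 0.0, 0.0, 0.0]
0.9 [-0.523, -0.263, -0.001, 0.0, 0.0, 0.0]
0.97 [-0.551, -0.301, -0.001, 0.0, 0.0, 0.0]
```

Request:
{"fn": "carry_out", "kwargs": {
  "series": [
    [0,-0.009,0,0,0,0,0],
    [-0.034,-0.01,0,0,0,0,0],
    [-0.067,-0.013,0,0,0,0,0],
    [-0.1,-0.018,0,0,0,0,0],
    [-0.134,-0.025,0,0,0,0,0],
    [-0.166,-0.033,0,0,0,0,0],
    [-0.198,-0.042,0,0,0,0,0],
    [-0.23,-0.053,0,0,0,0,0],
    [-0.261,-0.066,0,0,0,0,0],
    [-0.292,-0.081,0,0,0,0,0],
    [-0.322,-0.096,0,0,0,0,0],
    [-0.35,-0.114,0,0,0,0,0],
    [-0.378,-0.133,0,0,0,0,0],
    [-0.405,-0.153,0,0,0,0,0],
    [-0.431,-0.174,0,0,0,0,0],
    [-0.456,-0.197,0,0,0,0,0],
    [-0.48,-0.221,0,0,0,0,0],
    [-0.48,-0.221,0,0,0,0,0]
  ]
}}

```text
time: 63.72
eef_pos: [0.5624, 0.2663, 0.2413]
tool_rot: [1.065, 1.568, 0.961]
wrist_force: [4.7, 3.5, 1.0]
finger_gap: 0.0094
```

Run:
```python
from h import *
st();p=tool()[:3,3];print(tost(p))
a=robot.capture('top')[:,:,::-1]
for k in('relay_0','terminal_strip_0'): print(k,[(np.round(d['centre'],1).tolist(),round(d['confidence'],2)) for d in robot.pinpoint(k,'top')])
cv2.imwrite('pics/c8.png',cv2.resize(a[150:260,190:350],None,fx=4,fy=4,interpolation=2))
```

```text
t 63.73 p [0.5624 0.2663 0.2413] jawyaw 84.0 xdir [ 0.002  0.003 -1.   ] F [4.7 3.5 1. ] gap 0.0094 q [-1.01  0.34  0.65  1.41 -0.2   1.46  1.1 ]
[-0.0005  0.2365  0.2413]
relay_0 [([316.8, 194.9], 0.5), ([317.0, 215.4], 0.46)]
terminal_strip_0 [([310.2, 206.8], 0.59), ([330.7, 127.8], 0.57)]
```

View pics/c8.png

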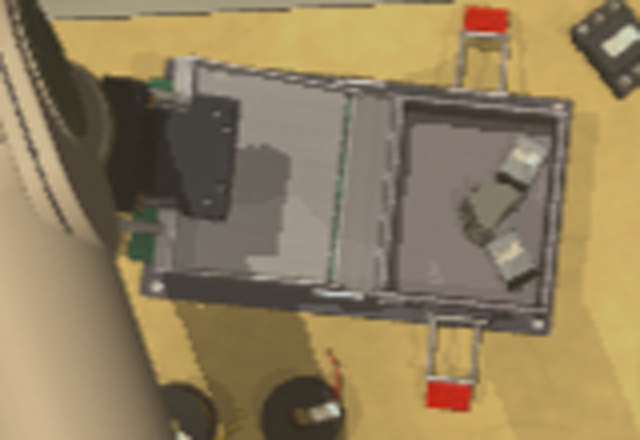

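Request:
{"fn": "carry_out", "kwargs": {
  "series": [
    [0.024,0.024,0,0,0,0,0],
    [0.049,0.047,0,0,0,0,0],
    [0.075,0.068,0,0,0,0,0],
    [0.102,0.088,0,0,0,0,0],
    [0.13,0.107,0,0,0,0,0],
    [0.158,0.125,0,0,0,0,0],
    [0.188,0.14,0,0,0,0,0],
    [0.219,0.155,0,0,0,0,0],
    [0.25,0.168,0,0,0,0,0],
    [0.282,0.179,0,0,0,0,0],
    [0.314,0.188,0,0,0,0,0],
    [0.346,0.196,0,0,0,0,0],
    [0.38,0.203,0,0,0,0,0],
    [0.413,0.208,0,0,0,0,0],
    [0.43,0.21,0,0,0,0,0],
    [0.447,0.211,0,0,0,0,0],
    [0.46,0.212,0,0,0,0,0],
    [0.47,0.212,0,0,0,0,0],
    [0.478,0.212,0,0,0,0,0],
    [0.481,0.212,0,0,0,0,0]
  ]
}}

```text
time: 66.38
eef_pos: [0.5692, 0.327, 0.0986]
tool_rot: [-0.314, 1.57, -0.421]
wrist_force: [-7.0, -13.8, 25.2]
finger_gap: 0.0092
```

Run:
```python
from h import *
st();p=tool()[:3,3];print(tost(p))
A=np.eye(4);A[:3,:3]=Rdown(Q[2]+np.pi/4);A[:3,3]=S(0,.1,.22)
print(row(A[:3,3],A[:3,:3]))
print(row([.4605,-.19,.10],Rdown(Q[2]),A))
```

```text
t 66.38 p [0.5692 0.327  0.0986] jawyaw 83.9 xdir [ 0. -0. -1.] F [ -7.  -13.8  25.2] gap 0.0092 q [-1.02  0.5   0.59  1.51 -0.29  1.22  1.08]
[-2.000e-04  2.976e-01  9.860e-02]
[-0.405, -0.659, 0.0, 1.002, 0.0, -0.0]
[0.4, -0.898, 0.649, 1.0, 0.0, 0.0]
```

Request:
{"fn": "carry_out", "kwargs": {
  "series": [
    [-0.005,-0.009,0,0,0,0,0.4],
    [-0.005,-0.009,0,0,0,0,0.5],
    [-0.005,-0.009,0,0,0,0,0.5],
    [-0.005,-0.009,0,0,0,0,0.5],
    [-0.005,-0.009,0,0,0,0,0.5],
    [-0.1,-0.009,0,0,0,0,0.5],
    [-0.25,-0.009,0,0,0,0,0.5],
    [-0.4,-0.1,0,0.25,0,0,0.5],
    [-0.4,-0.25,0,0.5,0,0,0.5],
    [-0.4,-0.4,0,0.75,0,0,0.5],
    [-0.4,-0.55,0,1,0,0,0.5],
    [-0.4,-0.66,0,1,0,0,0.5],
    [-0.4,-0.66,0,1,0,0,0.5]
  ]
}}

```text
time: 68.0
eef_pos: [0.5481, 0.1293, 0.216]
tool_rot: [1.726, 1.57, 0.835]
wrist_force: [-0.4, 0.6, 0.3]
finger_gap: 0.0434
```

Run:
```python
from h import *
st()
print(row([.4605,-.19,.18],Rdown(Q[2])))
```

```text
t 68.0 p [0.5481 0.1293 0.216 ] jawyaw 39.0 xdir [ 0.001  0.001 -1.   ] F [-0.4  0.6  0.3] gap 0.0434 q [-1.03  0.22  0.85  1.62 -0.17  1.38  0.52]
[0.119, -0.897, 0.644, 1.003, -0.001, -0.001]
```

Request:
{"fn": "carry_out", "kwargs": {
  "series": [
    [0,-0.15,0.1,0.25,0,0,0.5],
    [0,-0.3,0.2,0.5,0,0,0.5],
    [0,-0.45,0.3,0.75,0,0,0.5],
    [0,-0.6,0.4,1,0,0,0.5],
    [0,-0.75,0.52,1,0,0,0.5],
    [0.12,-0.897,0.644,1,0,0,0.5],
    [0.12,-0.897,0.644,1,0,0,0.5],
    [0.12,-0.897,0.644,1,0,0,0.5],
    [0.12,-0.897,0.644,1,0,0,0.5]
  ]
}}

```text
time: 69.12
eef_pos: [0.4615, -0.1859, 0.1799]
tool_rot: [1.585, 1.57, -0.087]
wrist_force: [-0.1, 0.6, 0.3]
finger_gap: 0.0434
```

Run:
```python
from h import *
st()
print(row([.4605,-.19,-.0141],Rdown(Q[2])))
```

```text
t 69.12 p [ 0.4615 -0.1859  0.1799] jawyaw -5.8 xdir [ 0.001 -0.    -1.   ] F [-0.1  0.6  0.3] gap 0.0434 q [-0.87  0.04  1.21  1.84 -0.04  1.29  0.25]
[0.647, -0.003, 0.014, 0.009, -0.0, -0.001]
```

Request:
{"fn": "carry_out", "kwargs": {
  "series": [
    [0.15,-0.003,0.014,0.009,0,0,0.5],
    [0.3,-0.003,0.014,0.009,0,0,0.5],
    [0.45,-0.003,0.014,0.009,0,0,0.5],
    [0.58,-0.003,0.014,0.009,0,0,0.5],
    [0.63,-0.003,0.014,0.009,0,0,0.5],
    [0.647,-0.003,0.014,0.009,0,0,0.5],
    [0.647,-0.003,0.014,0.009,0,0,0.5],
    [0.647,-0.003,0.014,0.009,0,0,0.5],
    [0.647,-0.003,0.014,0.009,0,0,0],
    [0.647,-0.003,0.014,0.009,0,0,0],
    [0.647,-0.003,0.014,0.009,0,0,0],
    [0.647,-0.003,0.014,0.009,0,0,0],
    [0.647,-0.003,0.014,0.009,0,0,0]
  ],
  "grip_force": 40
}}

```text
time: 70.75
eef_pos: [0.4593, -0.1916, -0.0146]
tool_rot: [1.987, 1.571, 0.305]
wrist_force: [0.1, -0.6, 1.2]
finger_gap: 0.0139
```

Run:
```python
from h import *
st(); T=tool()
G=[.5373,.0249,0];R=Rdown(np.radians(-6.2))
print(row(T[:3,3]+[0,0,.21]))
A=np.eye(4);A[:3,:3]=T[:3,:3];A[:3,3]=T[:3,3]+[0,0,.21]
print(row([.5373,.0249,.196],R,A))
```

```text
t 70.75 p [ 0.4593 -0.1916 -0.0146] jawyaw -6.4 xdir [ 0.  0. -1.] F [ 0.1 -0.6  1.2] gap 0.0139 q [-0.55  0.43  1.    2.04 -0.46  0.92  0.59]
[-0.7, 0.0, -0.0, 0.0, 0.0, 0.0]
[-0.002, 0.178, -0.746, -0.004, -0.0, -0.0]
```

Request:
{"fn": "carry_out", "kwargs": {
  "series": [
    [-0.05,0,0,0,0,0,0],
    [-0.18,0,0,0,0,0,0],
    [-0.34,0,0,0,0,0,0],
    [-0.5,0,0,0,0,0,0],
    [-0.65,0,0,0,0,0,0],
    [-0.7,0.02,-0.1,0,0,0,0],
    [-0.7,0.06,-0.25,0,0,0,0],
    [-0.7,0.1,-0.4,0,0,0,0],
    [-0.7,0.14,-0.55,0,0,0,0],
    [-0.7,0.178,-0.7,0,0,0,0],
    [-0.7,0.178,-0.741,-0.004,0,0,0],
    [-0.7,0.178,-0.741,-0.004,0,0,0],
    [-0.7,0.178,-0.741,-0.004,0,0,0]
  ]
}}

```text
time: 72.38
eef_pos: [0.5366, 0.0216, 0.1956]
tool_rot: [3.009, 1.571, 1.327]
wrist_force: [-0.3, -0.5, -3.4]
finger_gap: 0.0135
```

Run:
```python
from h import *
st(); print(tost(tool()[:3,3]))
R=Rdown(np.radians(-6.2))
print(row([.5373,.0233,.11],R),row([.5373,.0233,.0813],R))
```

```text
t 72.38 p [0.5366 0.0216 0.1956] jawyaw -6.3 xdir [ 0.  0. -1.] F [-0.3 -0.5 -3.4] gap 0.0135 q [-1.09  0.21  1.11  1.72 -0.19  1.33 -0.05]
[ 1.000e-04 -9.600e-03  1.956e-01]
[0.285, 0.002, -0.006, -0.003, -0.0, -0.0] [0.381, 0.002, -0.006, -0.003, -0.0, -0.0]
```

Request:
{"fn": "carry_out", "kwargs": {
  "series": [
    [0.08,0.002,-0.006,0,0,0,0],
    [0.18,0.002,-0.006,0,0,0,0],
    [0.26,0.002,-0.006,0,0,0,0],
    [0.3,0.002,-0.006,0,0,0,0],
    [0.33,0.002,-0.006,0,0,0,0],
    [0.35,0.002,-0.006,0,0,0,0],
    [0.365,0.002,-0.006,0,0,0,0],
    [0.375,0.002,-0.006,0,0,0,0],
    [0.38,0.002,-0.006,0,0,0,0],
    [0.38,0.002,-0.006,0,0,0,0]
  ]
}}

```text
time: 73.62
eef_pos: [0.5378, 0.0251, 0.0814]
tool_rot: [2.225, 1.571, 0.546]
wrist_force: [0.3, 0.2, -2.5]
finger_gap: 0.0136
```

Run:
```python
from h import *
st(); print(tost(tool()[:3,3]))
```

```text
t 73.62 p [0.5378 0.0251 0.0814] jawyaw -6.2 xdir [ 0.  0. -1.] F [ 0.3  0.2 -2.5] gap 0.0136 q [-0.99  0.35  1.03  1.86 -0.34  1.12  0.05]
[ 0.001  -0.006   0.0814]
```

Request:
{"fn": "carry_out", "kwargs": {
  "series": [
    [0,0,0.006,0,0,0,0],
    [0.004,0,0.006,0,0,0,0],
    [0.004,0,0.006,0,0,0,0]
  ]
}}

```text
time: 74.0
eef_pos: [0.5377, 0.0231, 0.0804]
tool_rot: [1.906, 1.571, 0.227]
wrist_force: [-1.8, -0.7, 2.3]
finger_gap: 0.0136
```

Request:
{"fn": "carry_out", "kwargs": {
  "series": [
    [0,0,0,0,0,0,0.25],
    [0,0,0,0,0,0,0.5],
    [0,0,0,0,0,0,0.5],
    [0,0,0,0,0,0,0.5],
    [-0.1,0,0,0,0,0,0.5],
    [-0.25,0,0,0,0,0,0.5],
    [-0.4,0,0.1,0,0,0,0.5],
    [-0.5,0,0.25,0,0,0,0.5],
    [-0.5,0,0.4,0,0,0,0.5],
    [-0.5,0,0.5,0,0,0,0.5],
    [-0.5,0,0.6,0,0,0,0.5],
    [-0.5,0,0.6,0,0,0,0.5],
    [-0.5,0,0.6,0,0,0,0.5]
  ]
}}

```text
time: 75.62
eef_pos: [0.5182, -0.1549, 0.23]
tool_rot: [-2.672, 1.57, 1.932]
wrist_force: [-0.3, 0.3, -0.0]
finger_gap: 0.0435
```

Run:
```python
from h import *
st(); T=tool()
w=robot.capture('wrist')[:,:,::-1]
for k in('lid','lid_handle','clip_front_tab','clip_back_tab'):
    print(k,[(np.round(d['centre'],1).tolist(),round(d['confidence'],2)) for d in robot.pinpoint(k,'wrist')])
d=[d for d in robot.pinpoint('lid_handle','wrist')][0]['centre']; print('handle st',tost(atz(d,'wrist',.135,T)))
a=robot.capture('top')[:,:,::-1]
c=lambda i,f:cv2.resize(i,None,fx=f,fy=f,interpolation=2)
P=[(x,y,.109) for x,y in((-.084,-.072),(.084,-.072),(.084,.06),(-.084,.06))]
for p in P:
    u=proj(S(*p),'wrist',T)[0]; cv2.drawMarker(w,tuple(int(round(v)) for v in u),(0,255,0),cv2.MARKER_CROSS,6,1)
s=robot.capture('scene')[:,:,::-1]
cv2.imwrite('pics/c9.png',np.vstack([c(w[0:200,120:520],2),np.hstack([c(a[140:270,190:350],2.5),c(s[150:280,240:400],2.5)])]))
```

```text
t 75.62 p [ 0.5182 -0.1549  0.23  ] jawyaw -6.2 xdir [-0.  0. -1.] F [-0.3  0.3 -0. ] gap 0.0435 q [-0.82  0.22  1.19  1.66 -0.2   1.4   0.29]
lid [([320.6, 16.0], 0.74)]
lid_handle [([321.0, 2.6], 0.56)]
clip_front_tab [([198.4, 33.0], 0.96)]
clip_back_tab [([444.7, 31.2], 0.68)]
handle st [-0.0002 -0.008   0.135 ]Traceback (most recent call last):
  File "<stdin>", line 11, in <module>
cv2.error: OpenCV(4.12.0) :-1: error: (-5:Bad argument) in function 'drawMarker'
> Overload resolution failed:
>  - Layout of the output array img is incompatible with cv::Mat
>  - Expected Ptr<cv::UMat> for argument 'img'
```

Run:
```python
from h import *
T=tool()
w=robot.capture('wrist')[:,:,::-1].copy()
a=robot.capture('top')[:,:,::-1]
c=lambda i,f:cv2.resize(i,None,fx=f,fy=f,interpolation=2)
for p in [(x,y,.109) for x,y in((-.084,-.072),(.084,-.072),(.084,.06),(-.084,.06))]:
    u=proj(S(*p),'wrist',T)[0]; cv2.drawMarker(w,tuple(int(round(v)) for v in u),(0,255,0),cv2.MARKER_CROSS,6,1)
s=robot.capture('scene')[:,:,::-1]
cv2.imwrite('pics/c9.png',np.vstack([c(w[0:130,120:520],2),np.hstack([c(a[140:270,190:350],2.5),c(s[150:280,240:400],2.5)])]))
```

```text
(no output)
```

View pics/c9.png

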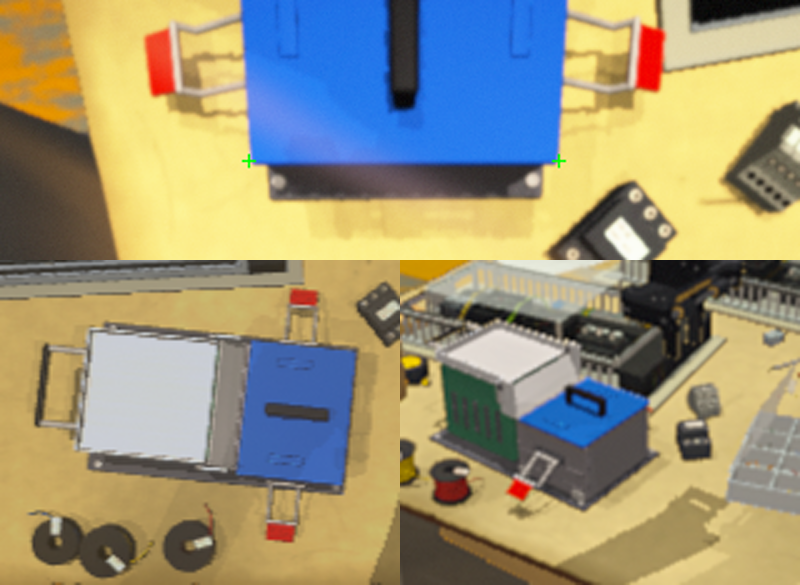

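Run:
```python
from h import *
st(); robot.capture('top')
for k in('tape_roll_1','terminal_strip_0','relay_0'): print(k,[(np.round(d['centre'],1).tolist(),round(d['confidence'],2)) for d in robot.pinpoint(k,'top')])
print(robot.close_job())
```

```text
t 76.12 p [ 0.5181 -0.1554  0.2301] jawyaw -6.2 xdir [ 0.  0. -1.] F [0.4 0.4 0.4] gap 0.0433 q [-0.82  0.22  1.19  1.66 -0.2   1.4   0.29]
tape_roll_1 [([437.0, 187.9], 0.61)]
terminal_strip_0 [([331.4, 129.1], 0.82)]
relay_0 []
the job is handed in; nothing more can be done
None
```

The job is done and handed in at 76 s of the 208 s allowed. Both clips are off, the two relays and the small grey terminal block are in the crate, the tray lies flat, and the lid is back on with its clips undone. The larger grey block near the contactor is a look-alike and was left alone.

**Last checks**
- **Parts:** after tipping, the picture showed all three in the crate and the tray empty.
- **Lid:** its near corners are within about 1 mm of where they belong, and it sits square.
- **Clips and tray:** both clips stand open and the tray is flat.
- **Bystanders:** the tape roll and the look-alike block are where they were in the top picture. I did not check the other bystanders one by one.

**What failed or disagreed**
- **Fingertip position:** the fingertips are about 37 mm short of the reported TCP. My first clip pushes passed over the tabs, so I measured the offset by touching the lid and corrected for it. Through my own haste that touch reached about 82 N downward (89 N in all) at the wrist; the limit is 120 N.
- **Terminal block:** the first grasp closed on nothing because the block had been knocked aside. I found it again and picked it up on the second try.
- **Tray handle:** I lowered the tray slightly too far, so the wrist read about 25 N at its stop before I let go.

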